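# Stock and close the tasting case

### The arm

A 6-joint arm with a two-finger parallel gripper is mounted at the origin on the work surface. World frame = base frame: x ahead of the robot, y to its left, z up, the work surface at z = 0. Lengths are in mm, angles in rad, forces in N, time in s.
With the tool pointing down it reaches from about 400 to 925 mm from the base axis. Payload 12.5 kg.
Tool frame: the origin (TCP) lies at the very end of the fingers, on their centre line; the grasp point (between the pads) lies 19 mm behind it; z points along the fingers, y is the direction in which the jaws open and shut (so a half turn about z gives the same grasp; the last joint's range is limited). The gripper opens to 95 mm and grips with 3 to 60 N. Pads are 20 mm wide; open, the fingers measure 119 mm over their backs; the gripper's body (75 mm by 180 mm) begins 59 mm behind the grasp point.
Start: joints at [-1.34, 0.491, 1.559, -0, 1.092, -0.106], TCP at [206.566, -589.896, 214.661] pointing down, gripper open.
Joint ranges: [-3.1, 3.1], [-0.84, 2.19], [0.05, 2.79], [-1.13, 4.28], [0.06, 2.93], [-2.69, 2.69]. Speed limits (rad/s): [2.22, 2.22, 2.79, 3.14, 3.14, 3.14].

### API

Orientations are given as [roll, pitch, yaw] about the fixed x, y, z axes, in that order (R = Rz(yaw) Ry(pitch) Rx(roll)).
In Python, from cell import env gives the robot as it stands.
- The arm moves only by the shell command python3 -m pendant 'ROWS'. ROWS is JSON, a list that holds one entry, the list of rows, each a list of 5 numbers: the opening, from 0 (shut) to 1 (fully open), then the shift along the tool's x, y, z in m, then the turn about the tool's z in rad. A call has exactly 8 rows; each row is the pose to reach, as a shift and turn from the pose commanded when the call began, along the tool's axes at that moment; what a row does not reach only later rows make up. A row lasts 1/10 s, in which the tool goes at most 50 mm and 8.59 degrees, less where a joint would pass 70% of its speed; a pose out of reach is approached as far as the arm can. A call with a gripper value outside its range is refused whole. The fingers move at their own pace and stop on an object; the grip force is fixed at half the most. Time passes only in rows, so rows that repeat a pose let the fingers close, or fill a call up. It gives the time, the measured TCP pose, the force and the opening at its end, in the units of the state.
- env.state(): the state, without advancing time (a new reading comes with each control period).
- env.read_camera(name): name is "scene" or "top" or "wrist"; returns a dict with "image" (420x560x3 uint8, blue, green, red), "range_z" (420x560 float32, mm along the optical axis (not along the pixel's ray), 0 where there is no reading), "fx", "fy", "cx", "cy" (pixels), "rvec" (rotation vector, rad) and "tvec" (3), from world to camera coordinates, as OpenCV has them; the wrist camera has in their place "tool_from_camera" (4x4, takes a point from camera to tool coordinates, whose origin is the TCP and whose axes are the flange's). Camera axes: x right, y down, z forward; pixel columns grow to the right and rows downward; lengths in mm; the calibration is good to about 2 mm. A picture is of the moment at which its call begins: read the wrist's pose just before it.
- env.job_done(): hands the job in, once; it reports no verdict.
The state is a dict: "t": time; "joints": joint angles; "qvel": joint speeds; "tau": joint torques, N m; "eef_pos": TCP position; "tcp_rot": TCP orientation; "ft_force": force on the tool from outside, world axes, zero at the start; "moment": the same for the moment, N m; "opening": opening from 0.0 (shut) to 1.0 (fully open).
Only numpy, scipy, OpenCV 4.12 (cv2) and the standard library are available. Lean on these libraries where they do the work, as an engineer would, in place of code of your own. Each camera call takes 0.05 s, during which the arm holds its last target. There are 200 camera calls.

### The job

Using the spatula, never the fingers, lift every baked corn round off the steel cooling rack and set it down flat on the ribs inside the white tasting case, without letting any fall onto the table. Once all are in, close the case with the blue lid: hook one of its long edges under the ledge at the back, then swing it down until it lies flat and fully home behind the two front stops. Leave the spatula lying on its black mat, and do not disturb the salsa jars.

Things in the scene. Friction and masses are not known exactly. Their poses are not given: they have to be found in the camera images.
- rack: Fixed steel cooling rack, 96 (x) by 236 mm (y), open front to -x; origin: centre of underside. Three lanes along x at y = -76, 0, +76 mm. Per lane two ribs 5 mm wide, x = -50 to 44, inner faces 23 mm either side of the lane centre, tops z = 18, on a base with top z = 3: a channel 46 mm wide, 15 mm high, runs under a round. A 6 mm high crossbar closes its rear at x = 46.
- case: White tasting case, fixed, open to the front (-x) and the top; origin: centre of underside. Lanes as in the rack: at y = -76, 0, +76 mm, room for one round each, ribs x = -50 to 44, rib tops z = 18, base top z = 3, channel 46 mm wide, open at the front. Side walls y = +-116 to +-122, x = -50 to 52, tops z = 50.
- case_seat (a point): Centre of the lid's seat, z = 50 mm in the case's frame, at its x = y = 0. The lid rests on the side walls' tops and on a step along the back wall (x = 44 to 52, top z = 50). Its frame is parallel to the case's.
- case_ledge (a point): Middle of the lower front edge of the grey ledge that overhangs the back step: x = 36, z = 64 mm in the case's frame. The ledge spans the full width, x = 36 to 58, z = 64 to 70; the upright back face under it is at x = 52, so the slot is 14 mm high (z 50 to 64) and 16 mm deep.
- case_stops (a point): Point midway between the two grey front stops, in the plane of their inner faces, at their tops: x = -54, z = 62 mm in the case's frame. Stops: x = -60 to -54, y = +-111 to +-127, 12 mm higher than the seat. The lid lies between them and the back face (106 mm apart), so it cannot be slid in level.
- round0: Golden-brown baked corn round, a rigid disc 70 mm in diameter and 10 mm thick, about 50 g, with rounded edges. Origin: centre of its underside, z up. At the start it lies on the two ribs of one rack lane (one round a lane, any lane may be empty). It may be absent.
- round1: Golden-brown baked corn round, a rigid disc 70 mm in diameter and 10 mm thick, about 50 g, with rounded edges. Origin: centre of its underside, z up. At the start it lies on the two ribs of one rack lane (one round a lane, any lane may be empty). It may be absent.
- round2: Golden-brown baked corn round, a rigid disc 70 mm in diameter and 10 mm thick, about 50 g, with rounded edges. Origin: centre of its underside, z up. At the start it lies on the two ribs of one rack lane (one round a lane, any lane may be empty). It may be absent.
- spatula: Spatula, 140 g. Origin: below the grip point, in the plane of the blade's underside; +x to the blade. Steel blade x = 70 to 154 mm, 36 wide, z = 0 to 2.5. Black handle x = -65 to 45, 18 wide (y), z = 36 to 52; a steep steel shank joins them (x = 42 to 73). A foot bar under the handle's rear (x = -66 to -54, 64 wide) reaches down to z = 0: it stands level, blade flat.
- spatula_grip (a point): Point in the middle of the spatula's handle (x = 0, z = 44 mm in the spatula's frame), where it is best gripped across its 18 mm width.
- spatula_blade (a point): Centre of the blade's top face: 112 mm ahead of the grip point along +x, z = 2.5 mm.
- spatula_foot (a point): Underside of the spatula's foot: 60 mm behind the grip point, z = 0.
- mat: Black rubber mat for the spatula, fixed, 240 (x) by 80 (y) by 3 mm. Origin: centre of its underside, on the table.
- lid: Blue lid, about 250 g: a flat plate 98 mm (x) by 236 mm (y) by 6 mm with a white bar handle. Origin: centre of its underside; z up. Handle bar along y, 90 mm long, 14 mm wide (x), from z = 36 to 50 mm, on two posts, centred. The lid is the same either way round: either long edge can go under the ledge.
- jar0: Jar of red salsa with a brass-coloured cap, loose, 74 mm in diameter, 125 mm high, 450 g. Origin: centre of its underside. Leave it alone.
- jar1: Jar of red salsa with a brass-coloured cap, loose, 74 mm in diameter, 125 mm high, 450 g. Origin: centre of its underside. Leave it alone.
- jar2: Jar of red salsa with a brass-coloured cap, loose, 74 mm in diameter, 125 mm high, 450 g. Origin: centre of its underside. Leave it alone.

How it is judged (in metres and radians):
On the way, in this order (a step that is already met when the one before it is completed fails the run):
1. every corn round lies flat on the ribs inside the case (x of round0 in the frame of case between -0.04 and 0.02 m and y of round0 in the frame of case between -0.1 and 0.1 m and z of round0 in the frame of case between 0.014 and 0.022 m and angle between each of round0, round1, round2's own z axis and vertical below 0.08 rad and linear speed of each of round0, round1, round2 below 0.03 m/s and x of round1 in the frame of case between -0.04 and 0.02 m and y of round1 in the frame of case between -0.1 and 0.1 m and z of round1 in the frame of case between 0.014 and 0.022 m and x of round2 in the frame of case between -0.04 and 0.02 m and y of round2 in the frame of case between -0.1 and 0.1 m and z of round2 in the frame of case between 0.014 and 0.022 m), for 0.3 s.
2. the lid is hooked under the ledge and lies flat on its seat (x of lid in the frame of case between -0.009 and 0.005 m and y of lid in the frame of case between -0.012 and 0.012 m and z of lid in the frame of case between 0.047 and 0.053 m and angle between lid's own z axis and vertical below 0.04 rad and linear speed of lid below 0.03 m/s and contact force between the fingers and lid below 0.1 N), for 0.2 s.
At the end, for the whole second after the job is handed in: Every round lies flat on the case's ribs (tilt under 0.08 rad). The lid, released, lies flat on its seat under the ledge (height within 3 mm, sideways 12 mm, tilt 0.04 rad). The spatula lies level on its mat, blade centre and foot both over the mat. All at rest (all of step 1 and all of step 2 and x of spatula_blade in the frame of mat between -0.125 and 0.125 m and y of spatula_blade in the frame of mat between -0.04 and 0.04 m and z of spatula_blade in the frame of mat between -0.003 and 0.012 m and x of spatula_foot in the frame of mat between -0.125 and 0.125 m and y of spatula_foot in the frame of mat between -0.04 and 0.04 m and z of spatula_foot in the frame of mat between -0.003 and 0.012 m and angle between spatula's own z axis and vertical below 0.1 rad and linear speed of spatula below 0.03 m/s); the robot touches nothing.
It fails at once if the fingers touch a corn round (contact force between the fingers and round0 above 0.5 N or contact force between the fingers and round1 above 0.5 N or contact force between the fingers and round2 above 0.5 N).
It fails at once if a corn round falls to the table (height (world z) of any of round0, round1, round2 below 0.001 m).
It fails at once if a salsa jar is pushed away or tipped (distance of any of jar0, jar1, jar2 from where it was at the start of the episode above 0.03 m or angle between any of jar0, jar1, jar2's own z axis and vertical above 0.3 rad).
Of round0, round1, round2 only 2 to 3 are there at a start; the rules pass over those that are not, and their reading is None.
At some moment in a run one of lid, spatula may be knocked a few centimetres aside while the robot is not near it.
It also fails if it takes over 210 s, if anything falls off the work surface, if the arm or the gripper's body presses on something with over 40 N, if the wrist force passes 120 N, or if a joint passes its speed limit or range.

## Working session

There is one attempt and no reset: what is moved stays moved. The work goes in short steps, Python scripts to look and compute and a shell command to move; the robot and the scene stay as the last step left them, time stands still between calls to the robot, and variables do not carry over. Pictures are saved under pics/ and viewed, about 12 in all and at most 16, crops included, and the job is handed in when it is done.

```bash
ls; mkdir -p pics; cat > h.py <<'E'
import numpy as np, cv2
from cell import env
from scipy.spatial.transform import Rotation as R
def shot(name,fn=None):
    s=env.state(); c=env.read_camera(name)
    if fn: cv2.imwrite('pics/'+fn,c['image'])
    c['s']=s; return c
def world(c):
    z=c['range_z'].astype(float); h,w=z.shape
    u,v=np.meshgrid(np.arange(w),np.arange(h))
    p=np.stack([(u-c['cx'])*z/c['fx'],(v-c['cy'])*z/c['fy'],z],-1)
    if 'rvec' in c:
        M=cv2.Rodrigues(np.array(c['rvec'],float))[0]
        W=(p-np.array(c['tvec']).ravel())@M
    else:
        T=np.array(c['tool_from_camera']); s=c['s']
        q=p@T[:3,:3].T+T[:3,3]
        W=q@R.from_euler('xyz',s['tcp_rot']).as_matrix().T+np.array(s['eef_pos'])
    W[z==0]=np.nan
    return W
E
python3 - <<'E'
from h import *
c=shot('top','top1.png'); d=shot('scene','scene1.png')
print(env.state()); np.save('top1.npy',world(c)); np.save('scene1.npy',world(d))
print(c['tvec'],c['rvec'],c['fx'])
E
```

```text
pics
{'t': 0.1, 'joints': array([-1.33959620e+00,  4.91481613e-01,  1.55939337e+00, -3.28498250e-06,
        1.09171034e+00, -1.05617240e-01]), 'qvel': array([ 0.00037937, -0.00105159, -0.00063416,  0.00049848, -0.00122304,
        0.00083252]), 'tau': array([ 2.83858390e-03, -6.13622475e+01, -2.58604842e+01,  6.93374849e-02,
        4.70217399e-02, -8.49177104e-05]), 'eef_pos': array([ 206.51284085, -589.6626174 ,  214.12948827]), 'tcp_rot': array([-3.14060520e+00, -1.01751614e-04,  3.36818829e-01]), 'ft_force': array([-0.01573469, -0.54029917,  0.41107679]), 'moment': array([-0.01368568,  0.01892747, -0.06441781]), 'opening': 1.0043290128915767}
[  32.88808923  571.88364308 1350.8220381 ] [ 2.17480183 -2.19099509  0.06261554] 462.76056157170564
```

View pics/top1.png

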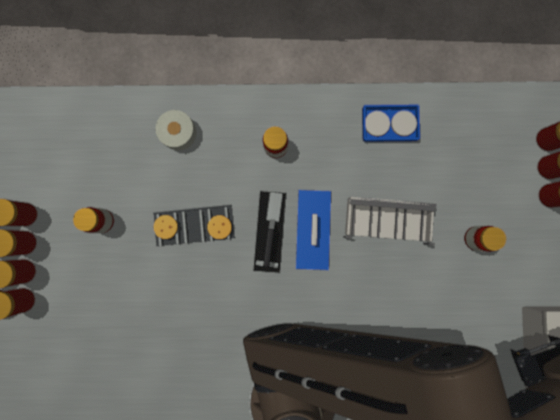

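View pics/scene1.png

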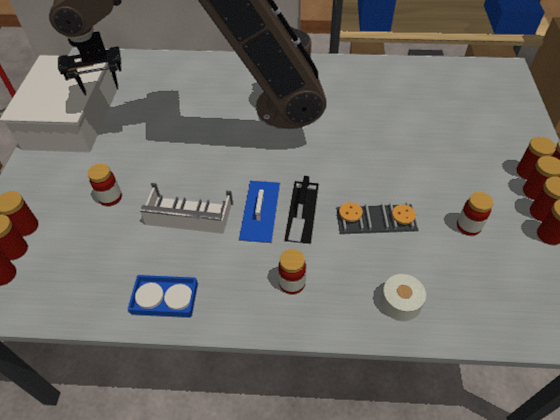

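The top view shows rounds at px (165,227) and (219,227), in the rack's outer lanes with the middle lane empty. The mat and spatula are at (270,232), blade towards +x, the lid at (314,230) and the case at (390,220). Jars stand at (88,220), (275,140) and (488,238). Next I compute the poses.

```bash
cat > m.py <<'E'
from h import *
def rect(P,lab):
    r=cv2.minAreaRect(P[:,:2].astype(np.float32)); print(lab,len(P),np.round(r[0],1),np.round(r[1],1),round(r[2],2),'z',np.round(np.nanpercentile(P[:,2],[5,50,95]),1))
if __name__=='__main__':
    c=shot('top'); W=world(c); I=c['image'].astype(int); b,g,r=I[...,0],I[...,1],I[...,2]
    v,u=np.mgrid[:420,:560]
    def box(x0,y0,x1,y1): return (u>=x0)&(u<x1)&(v>=y0)&(v<y1)&np.isfinite(W[...,0])
    print('table z',np.nanmedian(W[box(100,270,240,310)][:,2]))
    o=(r-b>80)&(r>120)
    for k,bb in enumerate([(150,205,183,250),(200,205,240,250)]):
        rect(W[box(*bb)&o],'round%d'%k)
    print('jars')
    for bb in [(65,200,120,240),(255,120,295,165),(460,220,510,255)]: rect(W[box(*bb)&o],'jar')
    rect(W[box(285,180,340,280)&(b-r>60)],'lid')
    B=box(285,180,340,280); rect(W[B&(W[...,2]>40)],'lidbar')
    B=box(245,180,292,280); rect(W[B&(b+g+r<150)&(W[...,2]<9)],'mat')
    rect(W[B&(W[...,2]>42)],'handle'); rect(W[B&(b>90)&(W[...,2]<14)&(v<222)&(u>264)&(u<288)],'blade')
    B=box(145,195,245,255); rect(W[B&(W[...,2]>9)],'rack')
    B=box(335,185,445,255); rect(W[B&(W[...,2]>58)],'case ledge'); rect(W[B&(W[...,2]>9)],'case')
    cv2.imwrite('pics/c1.png',cv2.resize(c['image'][180:285,145:445],None,fx=2.6,fy=2.6,interpolation=2))
E
python3 m.py
```

```text
table z -0.4868686384356181
round0 419 [513.5 370.3] [67.3 67.5] 12.18 z [22.9 27.6 32.2]
round1 420 [512.9 213.6] [68.9 66.3] 51.34 z [23.2 28.  32.1]
jars
jar 403 [534.3 566.7] [59.8 61.8] 85.29 z [120.5 124.7 128.9]
jar 391 [754.4  45.6] [59.3 61.4] 47.25 z [120.3 124.7 129.3]
jar 397 [ 473.8 -546. ] [59.4 59.9] 37.79 z [119.5 123.8 128.2]
lid 2340 [503.2 -65.8] [ 96.8 234.3] 87.52 z [0.2 5.2 9.8]
lidbar 156 [501.6 -66.1] [14.  89.6] 87.23 z [45.1 49.  52.9]
mat 1161 [498.   64.3] [ 75.5 233.7] 85.0 z [-2.7  2.2  6.8]
handle 242 [452.5  65.9] [ 18.  111.3] 82.2 z [50.3 54.5 58.8]
blade 700 [590.8  44.7] [ 66.6 124.4] 89.54 z [-4.3  2.   8.2]
rack 1224 [529.3 290.7] [124.  230.2] 6.23 z [11.1 26.1 31.7]
case ledge 701 [ 525.6 -285.7] [251.6 117.9] 85.41 z [64.3 69.1 73.5]
case 1484 [ 509.1 -284.3] [253.8 149.8] 84.83 z [11.4 51.  72.5]
```

View pics/c1.png

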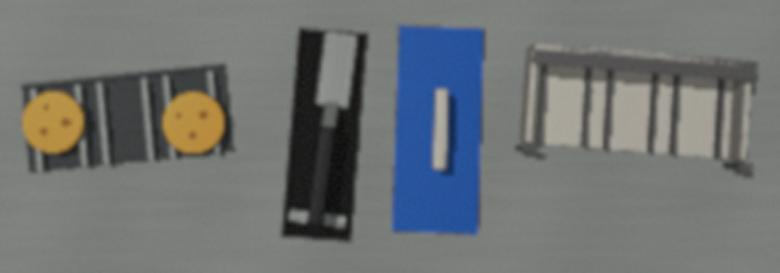

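The crop shows the rounds at (53,122) and (193,122), the spatula at yaw about -8°, and the lid with its long axis along world x, so it needs a 90° turn. The case's ledge is at the far side. Next I get closer wrist views of the case and rack.

```bash
cat >> h.py <<'E'
def go(x,y,z,yawdeg):
    s=env.state(); A=R.from_euler('xyz',s['tcp_rot']).as_matrix(); p=np.array(s['eef_pos'])
    d=A.T@(np.array([x,y,z])-p)/1000; t=-(np.radians(yawdeg)-s['tcp_rot'][2]); 
    print('shift',np.round(d,4),'turn',round((t+np.pi)%(2*np.pi)-np.pi,4),'| at',np.round(p,1),'yaw',round(np.degrees(s['tcp_rot'][2]),2),'roll/pitch',np.round(s['tcp_rot'][:2],4),'op',round(s['opening'],3),'F',np.round(s['ft_force'],1),'t',round(s['t'],1))
E
python3 - <<'E'
from h import *
c=shot('wrist'); print(np.round(c['tool_from_camera'],3),c['fx'],c['cx'],c['cy'])
go(420,-285,330,5); go(400,290,330,5)
E
```

```text
[[-1.00000e-03 -9.70000e-01 -2.44000e-01  6.88170e+01]
 [ 1.00000e+00 -1.00000e-03  1.00000e-03  9.40000e-02]
 [-1.00000e-03 -2.44000e-01  9.70000e-01 -1.69752e+02]
 [ 0.00000e+00  0.00000e+00  0.00000e+00  1.00000e+00]] 305.1238121066321 285.31031016090225 212.74166163028315
shift [ 0.3022 -0.2172 -0.1155] turn 0.2495 | at [ 206.5 -589.8  214.3] yaw 19.3 roll/pitch [-3.141e+00 -1.000e-04] op 0.997 F [0.1 0.1 0. ] t 0.2
shift [ 0.4733 -0.7665 -0.1152] turn 0.2495 | at [ 206.5 -589.8  214.3] yaw 19.3 roll/pitch [-3.141e+00 -1.000e-04] op 0.997 F [0.1 0.1 0. ] t 0.2
```

```bash
python3 -m pendant '[[[1,0.03,-0.02,0,0.03],[1,0.07,-0.045,0,0.06],[1,0.11,-0.07,-0.01,0.1],[1,0.155,-0.09,-0.02,0.14],[1,0.2,-0.11,-0.03,0.18],[1,0.25,-0.13,-0.03,0.22],[1,0.3,-0.15,-0.03,0.25],[1,0.3450,-0.165,-0.03,0.25]]]'
python3 -m pendant '[[[1,0.03,-0.01,0,0],[1,0.05,-0.03,0,0],[1,0.05,-0.03,0,0],[1,0.05,-0.03,0,0],[1,0.05,-0.03,0,0],[1,0.05,-0.03,0,0],[1,0.05,-0.03,0,0],[1,0.05,-0.03,0,0]]]'
python3 - <<'E'
from h import *
c=shot('wrist','w_case.png'); np.savez('case.npz',W=world(c),I=c['image']); go(530,290,250,5)
E
```

```text
t: 1.0
eef_pos: [474.4, -321.9, 244.9]
tcp_rot: [3.141, -0.0, 0.086]
ft_force: [0.5, -1.2, 0.2]
opening: 1.002
t: 1.8
eef_pos: [520.1, -289.9, 244.7]
tcp_rot: [3.141, -0.0, 0.086]
ft_force: [-0.3, -0.2, 0.7]
opening: 0.997
shift [ 0.0596 -0.5768 -0.0054] turn -0.0012 | at [ 520.2 -289.8  244.7] yaw 4.93 roll/pitch [ 3.1414e+00 -1.0000e-04] op 0.999 F [-0.9 -0.3 -0.7] t 1.9
```

View pics/w_case.png

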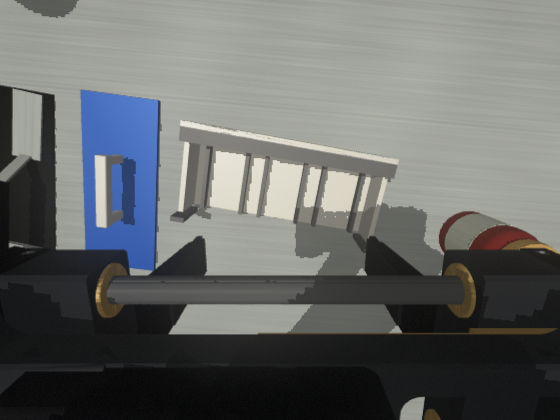

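The wrist view shows the case with its ledge running from (182,128) to (397,168), rotated about -10° against the tool, and four of the six ribs visible. I fit its pose, then move over to the rack.

```bash
cat > fit.py <<'E'
from h import *
from m import rect
def fitcase(W,I):
    v,u=np.mgrid[:420,:560]
    m=(v<235)&(u>165)&(u<410)&np.isfinite(W[...,0])
    L=m&(W[...,2]>66)&(W[...,2]<76); P=W[L]
    rect(P,'ledge'); 
    c0=np.median(P[:,:2],0); _,_,vt=np.linalg.svd(P[:,:2]-P[:,:2].mean(0)); d=vt[0]*np.sign(vt[0][1])
    print('ledge pca yaw',np.degrees(np.arctan2(-d[0],d[1])))
    return P
E
python3 - <<'E'
from fit import *
D=np.load('case.npz'); W=D['W'];I=D['I'].astype(int)
P=fitcase(W,I)
# refine: yaw candidates; print projections percentiles
y=np.radians(-5.0)
ex=np.array([np.cos(y),np.sin(y)]);ey=np.array([-ex[1],ex[0]])
q=P[:,:2]; print('ledge ex pct',np.percentile(q@ex,[1,3,50,97,99]),'ey',np.percentile(q@ey,[.5,2,50,98,99.5]))
# row of dark rib edges: intensity across ey at z~18, for case x -20..10
g=I.sum(2)
x0=(np.percentile(q@ex,1)+np.percentile(q@ex,99))/2-47; y0=(np.percentile(q@ey,.5)+np.percentile(q@ey,99.5))/2
print('origin',x0*ex+y0*ey)
v,u=np.mgrid[:420,:560]
X=W[...,:2]@ex-x0; Y=W[...,:2]@ey-y0
mm=(v<235)&(X>-40)&(X<25)
for k in range(-124,125,4):
    s=mm&(Y>=k)&(Y<k+4)
    if s.any(): print(k,int(np.median(g[s])),round(np.median(W[s][:,2]),1),end=' | ')
E
python3 -m pendant '[[[1,0,-0.02,0,0],[1,0,-0.05,0,0],[1,0.0,-0.1,0,0],[1,0.01,-0.15,0,0],[1,0.02,-0.2,0,0],[1,0.02,-0.25,0,0],[1,0.03,-0.30,0,0],[1,0.03,-0.35,0,0]]]'
python3 -m pendant '[[[1,0,-0.05,0,0],[1,0,-0.1,0,0],[1,0.01,-0.15,0,0],[1,0.02,-0.2,0,0],[1,0.03,-0.22,0,0],[1,0.03,-0.227,0,0],[1,0.03,-0.227,0,0],[1,0.03,-0.227,0,0]]]'
python3 - <<'E'
from h import *
c=shot('wrist','w_rack.png'); np.savez('rack.npz',W=world(c),I=c['image']); go(462,64.5,120,-7.8)
E
```

```text
ledge 4456 [ 574.9 -290.1] [244.4  22.1] 84.92 z [68.4 69.6 70.9]
ledge pca yaw -5.054654120878983
ledge ex pct [587.21504836 587.64239782 598.12118524 608.36183909 608.7855889 ] ey [-359.64892942 -355.85878177 -235.87611916 -121.60693415 -118.13458371]
origin [ 528.08280759 -286.00554333]
-124 374 49.5 | -120 362 38.6 | -116 362 18.7 | -112 620 2.8 | -108 413 16.6 | -104 325 17.6 | -100 283 7.0 | -96 626 2.6 | -92 628 2.6 | -88 629 2.4 | -84 629 2.6 | -80 630 2.5 | -76 631 2.5 | -72 632 2.5 | -68 632 2.7 | -64 633 2.4 | -60 454 2.5 | -56 355 16.8 | -52 331 17.1 | -48 605 2.7 | -44 638 2.6 | -40 639 2.6 | -36 638 2.5 | -32 393 2.6 | -28 348 17.5 | -24 518 3.5 | -20 643 2.8 | -16 644 2.6 | -12 645 2.6 | -8 647 2.7 | -4 647 2.5 | 0 648 2.5 | 4 648 2.5 | 8 649 2.7 | 12 651 2.5 | 16 642 2.6 | 20 371 3.4 | 24 360 17.5 | 28 644 2.6 | 32 654 2.5 | 36 655 2.4 | 40 652 2.5 | 44 396 2.9 | 48 354 17.4 | 52 553 3.6 | 56 657 2.5 | 60 658 2.4 | 64 659 2.4 | 68 659 2.6 | 72 659 2.5 | 76 660 2.4 | 80 661 2.6 | 84 661 2.4 | 88 662 2.4 | 92 649 2.5 | 96 301 6.1 | 100 364 17.5 | 104 379 3.2 | 108 388 2.6 | 112 294 16.8 | 116 305 44.1 | 120 654 49.3 | t: 2.65
eef_pos: [519.7, 61.7, 244.8]
tcp_rot: [3.142, -0.001, 0.087]
ft_force: [0.7, 0.3, 0.1]
opening: 1.001
t: 3.45
eef_pos: [529.8, 287.0, 244.6]
tcp_rot: [3.141, 0.0, 0.086]
ft_force: [-0.3, 0.3, 0.9]
opening: 1.001
shift [-0.0869  0.2155  0.1248] turn 0.222 | at [530.1 286.7 244.8] yaw 4.92 roll/pitch [3.1413e+00 1.0000e-04] op 1.003 F [-0.2 -0.4 -0.4] t 3.5
```

View pics/w_rack.png

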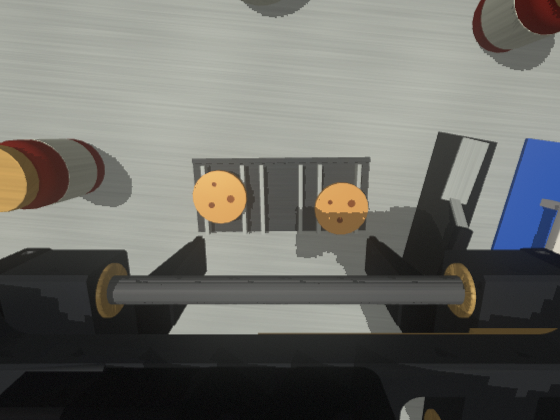

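The rack view shows the rounds at (220,197) and (341,208), in the outer lanes; the middle lane is empty. The wrist depth is cleaner than the top camera's. I fit the rack and rounds from it.

```bash
python3 - <<'E'
from fit import *
D=np.load('rack.npz'); W=D['W'];I=D['I'].astype(int); b,g,r=I[...,0],I[...,1],I[...,2]
v,u=np.mgrid[:420,:560]; m=(v<236)&(u>185)&(u<378)&np.isfinite(W[...,0])
# crossbar / base rear strip: ribs
rib=m&(W[...,2]>15.5)&(W[...,2]<20)&(r-b<40); 
for lo,hi in [(240,248),(258,268),(297,305),(196,206),(315,324),(358,368)]:
    s=rib&(u>=lo)&(u<hi); P=W[s][:,:2]
    if len(P)>20:
        l=cv2.fitLine(P.astype(np.float32),cv2.DIST_HUBER,0,.01,.01).ravel(); print(lo,len(P),'yaw',np.degrees(np.arctan(l[1]/l[0])),'pt',l[2:])
o=m&(r-b>60)&(W[...,2]>24)
cs=[]
for k,(a,z) in enumerate([(185,260),(300,375)]):
    s=o&(u>a)&(u<z); P=W[s]; cc,rad=cv2.minEnclosingCircle(P[:,:2].astype(np.float32)); rect(P,'round'); print(cc,rad); cs.append(cc)
yw=np.radians(5.3)
for deg in (4.5,5,5.5,6):
    yw=np.radians(deg);ex=np.array([np.cos(yw),np.sin(yw)]);ey=np.array([-ex[1],ex[0]])
    bar=m&(W[...,2]>6)&(W[...,2]<14)&(v<170); P=W[bar][:,:2]
    base=m&(W[...,2]>1.2)&(b+g+r<300)&(v>150); B=W[base][:,:2]
    print(deg,'bar n',len(P),np.percentile(P@ex,[2,50,98]).round(1),'base ex',np.percentile(B@ex,[1,99]).round(1),'ey',np.percentile(B@ey,[1,99]).round(1),'rounds',[(np.array(c)@ex).round(1) for c in cs],[(np.array(c)@ey).round(1) for c in cs])
    rr=W[rib][:,:2]; h=np.histogram(rr@ey,bins=np.arange(np.floor((B@ey).min()),(B@ey).max(),1)); 
    print(' '.join(f'{int(x)}:{n}' for n,x in zip(*h) if n>8))
# spatula handle/lids from this view
H=(u>400)&(W[...,2]>50)&(W[...,2]<60)&(v<240); rect(W[H],'handle')
M=(u>400)&(v<250)&(b+g+r<110)&(W[...,2]<8); rect(W[M],'mat'); 
E
```

```text
240 174 yaw 5.5291476 pt [509.33423 340.80234]
258 271 yaw 4.45385 pt [517.0974  316.57153]
297 272 yaw 6.087147 pt [518.2134  265.50565]
196 49 yaw 3.7684646 pt [538.3791 395.1078]
315 158 yaw 4.9479527 pt [531.53143 242.092  ]
358 79 yaw 8.10369 pt [555.97375 192.37645]
round 2206 [515.  370.6] [68.3 68.6] 48.4 z [26.1 27.4 28.7]
(515.02490234375, 370.9387512207031) 34.768192291259766
round 2096 [513.5 212.3] [68.  67.8] 59.21 z [26.3 27.6 28.8]
(513.2274780273438, 211.9524383544922) 34.626399993896484
4.5 bar n 364 [578.8 589.4 773. ] base ex [490.8 591.5] ey [134.6 364.3] rounds [np.float64(542.5), np.float64(528.3)] [np.float64(329.4), np.float64(171.0)]
146:20 147:24 148:19 149:20 150:19 151:12 196:9 197:25 198:25 199:33 200:38 201:23 221:35 222:57 223:51 224:42 225:55 226:29 272:27 273:60 274:47 275:46 276:53 277:33 297:18 298:32 299:39 300:33 301:30 302:9 303:9 348:12 349:21 350:16 351:19 352:15 353:10
5 bar n 364 [580.8 591.1 775.3] base ex [493.1 593.4] ey [129.8 359.5] rounds [np.float64(545.4), np.float64(529.7)] [np.float64(324.6), np.float64(166.4)]
141:22 142:23 143:16
[... 423 characters left out ...]
6 187:31 188:17 189:26 190:39 191:36 192:9 212:68 213:67 215:61 216:69 263:49 264:54 265:52 266:54 267:50 268:9 288:36 289:33 290:36 291:30 292:28 293:10 339:20 340:19 341:19 342:15 343:19
6 bar n 364 [585.3 595.7 779.7] base ex [497.8 597.2] ey [119.9 349.9] rounds [np.float64(551.0), np.float64(532.6)] [np.float64(315.1), np.float64(157.1)]
131:18 132:23 133:18 134:23 135:21 136:13 182:25 183:21 184:27 185:29 186:42 187:14 207:68 208:32 209:36 210:67 211:64 258:33 259:58 260:51 261:51 262:52 263:22 283:27 284:34 285:35 286:29 287:28 288:20 334:12 335:20 336:19 337:17 338:20
handle 562 [626.4  10.9] [263.7 131.8] 2.57 z [50.4 54.4 59.2]
mat 960 [481.4  77.2] [45.4 65.4] 4.48 z [1.4 2.7 3.9]
```

The rack sits at yaw 5.5°, with lane centres at ey = 164, 240 and 316 (ex centre about 546). The rounds are at ex/ey (548.2, 319.9) and (531.2, 161.8). Next I go to the spatula.

```bash
python3 -m pendant '[[[1,-0.01,0.02,0,0.03],[1,-0.02,0.06,0.0,0.06],[1,-0.04,0.11,0,0.1],[1,-0.07,0.15,0.0,0.14],[1,-0.11,0.19,0.01,0.18],[1,-0.125,0.21,0.03,0.222],[1,-0.127,0.2155,0.045,0.222],[1,-0.127,0.2155,0.045,0.222]]]'
cat > sp.py <<'E'
from fit import *
c=shot('wrist','w_sp.png'); W=world(c); I=c['image'].astype(int);b,g,r=I[...,0],I[...,1],I[...,2]
v,u=np.mgrid[:420,:560]
m=(v<232)&(u>205)&(u<360)&(W[...,0]<620)&(W[...,1]>0)&(W[...,1]<130)
H=m&(W[...,2]>51)&(W[...,2]<60); rect(W[H],'handle')
l=cv2.fitLine(W[H][:,:2].astype(np.float32),cv2.DIST_HUBER,0,.01,.01).ravel(); print('yaw',np.degrees(np.arctan(l[1]/l[0])),l[2:])
B=m&(W[...,2]>3.9)&(W[...,2]<9)&(b>80)&(v<200); rect(W[B],'blade')
M=m&(W[...,2]<9)&(b+g+r<120); rect(W[M],'mat')
go(462,64.5,40,-7.8)
E
python3 sp.py
```

```text
t: 4.3
eef_pos: [421.2, 60.4, 198.9]
tcp_rot: [3.141, 0.002, -0.139]
ft_force: [0.7, -0.3, 0.0]
opening: 0.999
handle 1791 [453.2  66.5] [ 17.9 108.6] 82.63 z [52.7 54.4 55.7]
yaw -7.689775 [455.49313  65.93947]
blade 2671 [565.3  46.7] [ 55.  103.7] 85.61 z [4.1 5.3 6.6]
mat 501 [529.   62.7] [ 78.  177.2] 84.48 z [1.4 2.7 4.1]
shift [ 0.039  -0.0088  0.1598] turn -0.0015 | at [422.2  61.1 199.8] yaw -7.89 roll/pitch [3.1415e+00 5.0000e-04] op 1.0 F [ 0.2 -0.7  0.5] t 4.3
```

View pics/w_sp.png

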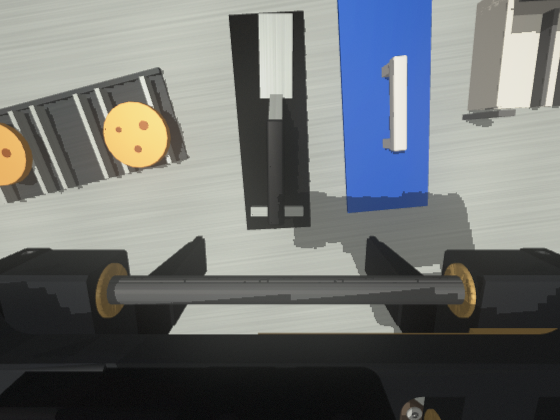

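The view shows the handle along (275,100–225), blade at (276,55), all centred in the gripper's path. Now I grasp it.

```bash
python3 -m pendant '[[[1,0.02,-0.005,0.01,-0.002],[1,0.04,-0.009,0.04,-0.002],[1,0.044,-0.0096,0.08,-0.002],[1,0.044,-0.0096,0.12,-0.002],[1,0.044,-0.0096,0.15,-0.002],[1,0.044,-0.0096,0.17,-0.002],[1,0.044,-0.0096,0.172,-0.002],[1,0.044,-0.0096,0.172,-0.002]]]'
python3 -m pendant '[[[0,0,0,0,0],[0,0,0,0,0],[0,0,0,0,0],[0,0,0,0,0],[0,0,0,0,0],[0,0,0,0,0],[0,0,0,0,0],[0,0,0,0,0]]]'
python3 -m pendant '[[[0,0,0,-0.005,0],[0,0,0,-0.015,0],[0,0,0,-0.03,0],[0,0,0,-0.045,0],[0,0,0,-0.06,0],[0,0,0,-0.07,0],[0,0,0,-0.07,0],[0,0,0,-0.07,0]]]'
cat > held.py <<'E'
from fit import *
import sys
# measure held spatula in tool frame with wrist cam
c=shot('wrist',sys.argv[1]); W=world(c); s=c['s']
A=R.from_euler('xyz',s['tcp_rot']).as_matrix(); Q=(W-np.array(s['eef_pos']))@A
I=c['image'].astype(int); v,u=np.mgrid[:420,:560]
B=(v<225)&(Q[...,0]>76)&(Q[...,0]<150)&(abs(Q[...,1])<24)&(Q[...,2]>5)&(Q[...,2]<40)
P=Q[B]; print('n',len(P)); 
G=np.c_[P[:,0],P[:,1],np.ones(len(P))]; k=np.median(P[:,2])
for _ in range(4):
    w=abs(P[:,2]-k)<4; co=np.linalg.lstsq(G[w],P[w,2],rcond=None)[0]; k=G@co
print('blade top tool z = %.4f x + %.4f y + %.2f'%tuple(co),'at x=112:',co[0]*112+co[2],'n',w.sum())
xr=P[w]; rect(xr,'blade tool'); 
for a in (85,105,125,140):
    t=xr[abs(xr[:,0]-a)<5]; print(a,np.percentile(t[:,1],[2,98]).round(1),end=' ')
F=(v<225)&(abs(Q[...,1])<24)&(Q[...,2]>5)&(Q[...,2]<40)&(Q[...,0]>140)
print('tip x',np.percentile(Q[F][:,0],99) if F.any() else None)
E
python3 held.py w_h1.png; python3 -c "
from h import *; go(467,64.6,100,-7.8)"
```

```text
t: 5.15
eef_pos: [468.1, 65.9, 28.1]
tcp_rot: [3.142, -0.0, -0.133]
ft_force: [0.8, 0.1, 0.4]
opening: 0.999
t: 5.95
eef_pos: [467.5, 65.6, 27.6]
tcp_rot: [3.141, 0.0, -0.133]
ft_force: [0.1, -0.1, 1.2]
opening: 0.385
t: 6.75
eef_pos: [467.4, 65.7, 97.6]
tcp_rot: [3.142, -0.0, -0.133]
ft_force: [0.4, -0.4, -1.2]
opening: 0.187
n 154
blade top tool z = 0.0009 x + -0.0013 y + 39.65 at x=112: 39.74637444324381 n 154
blade tool 154 [112.9   2.7] [35.1 70.3] 87.04 z [39.2 39.8 40. ]
85 [-6.1 14.8] 105 [-10.3  18.1] 125 [-8.1 17.9] 140 [-15.4  18.8] tip x 148.42617093112818
shift [-0.0001  0.0011 -0.0027] turn 0.003 | at [467.2  65.7  97.3] yaw -7.63 roll/pitch [3.1414e+00 5.0000e-04] op 0.188 F [-0.6  0.3 -2.4] t 6.8
```

View pics/w_h1.png

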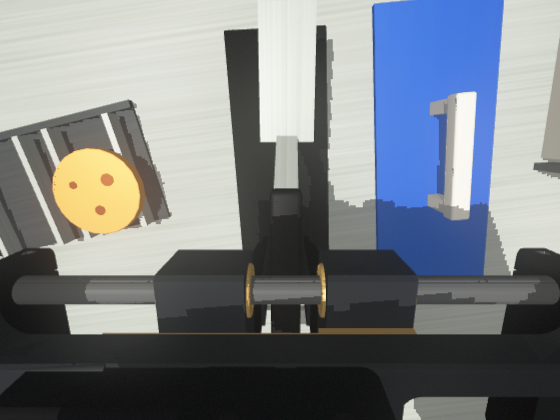

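The spatula is held, with the handle between the jaws at (285,200) and the blade at (287,70), but the fingers finished closing during the lift. I re-measure its height in the hand with a wider filter.

```bash
sed -i 's/(Q\[...,2\]<40)/(Q[...,2]<75)/g; s/np.median(P\[:,2\])$/np.median(P[:,2])/; s/<4; co/<5; co/' held.py; python3 held.py w_h2.png
```

```text
n 7099
blade top tool z = 0.0001 x + -0.0151 y + 41.47 at x=112: 41.47404828088817 n 7099
blade tool 7099 [113.   1.] [73.9 36.1] 0.09 z [40.3 41.5 42.6]
85 [-16.1  18.3] 105 [-16.3  18. ] 125 [-15.8  18.2] 140 [-16.2  18.4] tip x 149.33004118008822
```

It is level, but it slipped 19 mm down in the jaws. I set it down and regrasp with more closing time.

```bash
python3 -m pendant '[[[0,0,0,0.01,0],[0,0,0,0.03,0],[0,0,0,0.045,0],[0,0,0,0.05,0],[0,0,0,0.051,0],[0,0,0,0.051,0],[0.3,0,0,0.051,0],[0.4,0,0,0.051,0]]]'
python3 -m pendant '[[[0.6,0,0,0,0],[0.6,0,0,0,0],[0.6,0,0,0.01,0],[0.6,0,0,0.019,0],[0.6,0,0,0.019,0],[0,0,0,0.019,0],[0,0,0,0.019,0],[0,0,0,0.019,0]]]'
python3 -m pendant '[[[0,0,0,0,0],[0,0,0,0,0],[0,0,0,0,0],[0,0,0,0,0],[0,0,0,0,0],[0,0,0,0,0],[0,0,0,0,0],[0,0,0,0,0]]]'
python3 -m pendant '[[[0,0,0,0,0],[0,0,0,-0.005,0],[0,0,0,-0.015,0],[0,0,0,-0.025,0],[0,0,0,-0.037,0],[0,0,0,-0.05,0],[0,0,0,-0.05,0],[0,0,0,-0.05,0]]]'
python3 held.py w_h3.png
```

```text
t: 7.65
eef_pos: [467.6, 65.7, 46.5]
tcp_rot: [3.142, -0.0, -0.133]
ft_force: [-0.4, 0.4, 0.4]
opening: 0.3
t: 8.45
eef_pos: [467.6, 65.7, 27.8]
tcp_rot: [3.142, -0.0, -0.133]
ft_force: [-0.4, 0.9, 0.2]
opening: 0.402
t: 9.25
eef_pos: [467.5, 65.6, 27.7]
tcp_rot: [3.142, -0.0, -0.133]
ft_force: [-1.2, -0.4, 3.7]
opening: 0.191
t: 10.05
eef_pos: [467.6, 65.7, 78.0]
tcp_rot: [-3.142, -0.001, -0.133]
ft_force: [0.5, -0.1, -1.4]
opening: 0.187
n 7819
blade top tool z = -0.0004 x + -0.0026 y + 22.59 at x=112: 22.543172908752794 n 7707
blade tool 7707 [109.2   0.4] [66.4 36.3] 0.09 z [21.4 22.6 23.7]
85 [-17.   17.4] 105 [-17.   17.5] 125 [-16.8  17.5] 140 [-16.8  17.7] tip x 146.6004008298511
```

The grasp is now right: blade top at tool z 22.5, level and centred, spanning tool x 66–150. I move to the approach in front of the left lane.

```bash
python3 -c "
from h import *; go(303,347.6,78,5.5)"
```

```text
shift [-0.2004 -0.2576 -0.0005] turn -0.2292 | at [467.4  65.7  77.6] yaw -7.63 roll/pitch [ 3.1415e+00 -2.0000e-04] op 0.187 F [ 0.6  0.3 -2.3] t 10.1
```

```bash
python3 -m pendant '[[[0,-0.015,-0.01,-0.01,-0.02],[0,-0.04,-0.03,-0.02,-0.05],[0,-0.065,-0.06,-0.02,-0.08],[0,-0.09,-0.09,-0.02,-0.11],[0,-0.115,-0.12,-0.02,-0.14],[0,-0.14,-0.15,-0.02,-0.17],[0,-0.16,-0.18,-0.02,-0.2],[0,-0.18,-0.21,-0.02,-0.2292]]]'
python3 -m pendant '[[[0,-0.014,-0.02,0.005,0],[0,-0.028,-0.035,0.01,0],[0,-0.0313,-0.0419,0.02,0],[0,-0.0313,-0.0419,0.03,0],[0,-0.0313,-0.0419,0.04,0],[0,-0.0313,-0.0419,0.05,0],[0,-0.0313,-0.0419,0.055,0],[0,-0.0313,-0.0419,0.055,0]]]'
python3 -c "
from h import *; go(303,347.6,36.5,5.5)
e=np.radians(5.5);ex=np.array([np.cos(e),np.sin(e)]);ey=np.array([-ex[1],ex[0]])
p=np.array(env.state()['eef_pos'])[:2]; print(p@ex,p@ey)"
```

```text
t: 10.9
eef_pos: [314.9, 298.9, 97.7]
tcp_rot: [3.141, 0.001, 0.098]
ft_force: [0.7, 0.3, -1.9]
opening: 0.185
t: 11.7
eef_pos: [281.9, 335.8, 41.8]
tcp_rot: [3.141, 0.001, 0.095]
ft_force: [0.2, -0.3, -1.4]
opening: 0.19
shift [ 0.0221 -0.0097  0.0052] turn -0.001 | at [281.9 335.8  41.8] yaw 5.44 roll/pitch [3.1406e+00 1.3000e-03] op 0.19 F [ 0.2 -0.3 -1.4] t 11.7
312.8129980152981 307.24581130574387
```

```bash
python3 -m pendant '[[[0,0.005,-0.005,0.002,-0.001],[0,0.01,-0.0098,0.005,-0.001],[0,0.015,-0.0098,0.005,-0.001],[0,0.02,-0.0098,0.005,-0.001],[0,0.02,-0.0098,0.005,-0.001],[0,0.02,-0.0098,0.005,-0.001],[0,0.02,-0.0098,0.005,-0.001],[0,0.02,-0.0098,0.005,-0.001]]]'
python3 -c "
from h import *
c=shot('wrist','w_pre.png')
e=np.radians(5.5);ex=np.array([np.cos(e),np.sin(e)]);ey=np.array([-ex[1],ex[0]])
s=env.state();p=np.array(s['eef_pos']); print(p[:2]@ex,p[:2]@ey,p[2],s['tcp_rot'],s['ft_force'])"
```

```text
t: 12.5
eef_pos: [300.6, 348.0, 37.7]
tcp_rot: [3.141, 0.0, 0.097]
ft_force: [-0.1, -0.2, -1.2]
opening: 0.186
332.6239143586177 317.6251698769856 37.64118531171766 [ 3.14151883e+00 -2.96127299e-05  9.70784956e-02] [-0.36433274  0.56219093 -1.43245581]
```

View pics/w_pre.png

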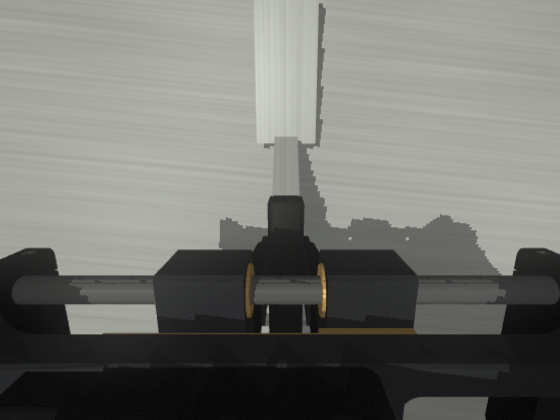

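The blade is level at (287,70), and the rack lies just beyond the frame. I insert under the round and lift.

```bash
python3 -m pendant '[[[0,0.01,0.0005,0.001,0.001],[0,0.024,0.0005,0.001,0.001],[0,0.039,0.0005,0.001,0.001],[0,0.054,0.0005,0.001,0.001],[0,0.069,0.0005,0.001,0.001],[0,0.084,0.0005,0.001,0.001],[0,0.099,0.0005,0.001,0.001],[0,0.1045,0.0005,0.001,0.001]]]'
python3 -m pendant '[[[0,0,0,0,0],[0,0,0,-0.002,0],[0,0,0,-0.005,0],[0,0,0,-0.01,0],[0,0,0,-0.017,0],[0,0,0,-0.025,0],[0,0,0,-0.031,0],[0,0,0,-0.033,0]]]'
cat > carry.py <<'E'
from fit import *
import sys
c=shot('wrist',sys.argv[1]); W=world(c); s=c['s']
A=R.from_euler('xyz',s['tcp_rot']).as_matrix(); Q=(W-np.array(s['eef_pos']))@A
I=c['image'].astype(int); b,r=I[...,0],I[...,2]; v,u=np.mgrid[:420,:560]
P=Q[(r-b>60)&(abs(Q[...,1])<60)&(Q[...,0]>50)&(Q[...,2]<40)&(v<240)]
if len(P)>50: print('round tool',cv2.minEnclosingCircle(P[:,:2].astype(np.float32)),'z',np.percentile(P[:,2],[5,50,95]).round(1))
B=(v<225)&(Q[...,0]>68)&(Q[...,0]<150)&(abs(Q[...,1])<14)&(Q[...,2]>15)&(Q[...,2]<75)&(r-b<40)
P=Q[B]; print('blade z',np.percentile(P[:,2],[5,50,95]).round(1)) if len(P) else 0
print(s['eef_pos'],s['tcp_rot'],s['ft_force'],s['t'])
E
python3 carry.py w_c1.png
```

```text
t: 13.35
eef_pos: [406.7, 357.9, 36.5]
tcp_rot: [-3.141, -0.001, 0.095]
ft_force: [-0.6, 0.4, -1.7]
opening: 0.19
t: 14.15
eef_pos: [405.1, 357.9, 70.6]
tcp_rot: [-3.141, -0.001, 0.096]
ft_force: [0.3, -0.5, -2.0]
opening: 0.184
round tool ((111.0654525756836, -3.2622268199920654), 34.85414505004883) z [11.6 12.7 13.9]
blade z [21.4 22.6 23.8]
[405.07311716 357.90906874  70.59764718] [-3.14099312e+00 -1.21734885e-03  9.60396717e-02] [ 0.29478003 -0.52968569 -1.98366333] 14.15
```

View pics/w_c1.png

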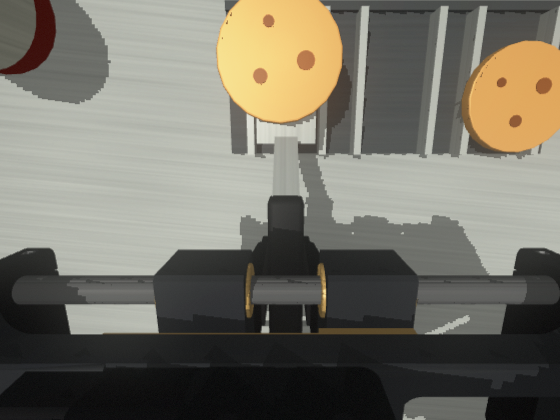

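The round is lifted, sitting on the blade at tool (111,-3.3). I carry it to the case.

```bash
python3 -m pendant '[[[0,0,0.002,-0.004,0],[0,0,0.007,-0.011,0],[0,0,0.015,-0.02,0],[0,0,0.027,-0.03,0],[0,0,0.042,-0.04,0],[0,0,0.06,-0.049,0],[0,0,0.080,-0.056,0],[0,0,0.102,-0.06,0]]]'
python3 -m pendant '[[[0,0,0.0235,0,0],[0,0,0.048,0,0],[0,0,0.073,0,0],[0,0,0.098,0,0],[0,0,0.123,0,0],[0,0,0.148,0,0],[0,0,0.173,0,0],[0,0,0.198,0,0]]]'
python3 -m pendant '[[[0,0,0.025,0,0.01],[0,0,0.05,0,0.03],[0,0,0.075,0,0.055],[0,0,0.1,0,0.08],[0,0,0.125,0,0.11],[0,0,0.147,0,0.14],[0,0,0.166,0,0.165],[0,0,0.182,0,0.184]]]'
python3 -m pendant '[[[0,0,0.01,0,0],[0,0,0.015,0,0],[0,0,0.017,0,0],[0,0,0.017,0,0],[0,0,0.017,0,0],[0,0,0.017,0,0],[0,0,0.017,0,0],[0,0,0.017,0,0]]]'
python3 carry.py w_c2.png; python3 -c "
from h import *; go(398.9,-350.9,95,-5.05)"
```

```text
t: 15.0
eef_pos: [414.8, 254.6, 130.9]
tcp_rot: [-3.141, -0.001, 0.096]
ft_force: [0.0, 0.6, -2.3]
opening: 0.189
t: 15.8
eef_pos: [433.2, 57.2, 130.3]
tcp_rot: [3.141, -0.001, 0.095]
ft_force: [0.5, 0.3, -2.3]
opening: 0.186
t: 16.6
eef_pos: [450.3, -123.9, 130.4]
tcp_rot: [3.141, -0.001, -0.09]
ft_force: [0.5, 0.2, -2.8]
opening: 0.187
t: 17.4
eef_pos: [449.6, -138.8, 129.6]
tcp_rot: [3.142, -0.0, -0.088]
ft_force: [0.2, 0.4, -2.2]
opening: 0.185
round tool ((111.22418975830078, -3.2544963359832764), 34.845458984375) z [11.5 12.7 13.9]
blade z [21.4 22.6 23.7]
[ 449.55688196 -138.79454695  129.63350275] [ 3.14151586e+00 -5.38595776e-06 -8.75811955e-02] [ 0.23314055  0.4003915  -2.20624724] 17.4
shift [-0.0319  0.2157  0.0346] turn 0.0005 | at [ 449.5 -138.8  129.6] yaw -5.02 roll/pitch [3.1415 0.    ] op 0.186 F [-1.  -0.6 -2.2] t 17.4
```

```bash
python3 -m pendant '[[[0,-0.002,0.005,0,0],[0,-0.006,0.015,0,0],[0,-0.01,0.03,0,0],[0,-0.014,0.05,0,0],[0,-0.018,0.073,0,0],[0,-0.022,0.098,0,0],[0,-0.025,0.123,0,0],[0,-0.028,0.148,0,0]]]'
python3 -m pendant '[[[0,-0.002,0.022,0,0],[0,-0.003,0.04,0,0],[0,-0.0039,0.055,0,0],[0,-0.0039,0.064,0,0],[0,-0.0039,0.0677,0,0],[0,-0.0039,0.0677,0.005,0],[0,-0.0039,0.0677,0.015,0],[0,-0.0039,0.0677,0.025,0]]]'
python3 -m pendant '[[[0,0,0,0.008,0],[0,0,0,0.01,0],[0,0,0,0.01,0],[0,0,0,0.01,0],[0,0,0,0.01,0],[0,0,0,0.01,0],[0,0,0,0.01,0],[0,0,0,0.01,0]]]'
python3 carry.py w_c3.png; python3 -c "
from h import *; go(398.9,-350.9,36,-5.05)"
```

```text
t: 18.25
eef_pos: [407.7, -285.6, 129.6]
tcp_rot: [3.141, 0.0, -0.088]
ft_force: [0.1, 0.2, -1.7]
opening: 0.186
t: 19.05
eef_pos: [398.8, -350.4, 103.8]
tcp_rot: [-3.141, 0.0, -0.087]
ft_force: [0.7, 0.1, -2.7]
opening: 0.188
t: 19.85
eef_pos: [398.8, -351.1, 94.8]
tcp_rot: [3.141, -0.0, -0.088]
ft_force: [-0.2, -0.1, -2.7]
opening: 0.185
round tool ((111.25240325927734, -3.3363471031188965), 34.921974182128906) z [11.5 12.7 13.9]
blade z [21.5 22.6 23.7]
[ 398.79182631 -351.12115965   94.78196091] [ 3.14133358e+00 -2.13428971e-04 -8.81099775e-02] [-0.20626695 -0.07982363 -2.69864388] 19.85
shift [ 0.0001 -0.0002  0.0588] turn 0.0001 | at [ 398.8 -351.1   94.8] yaw -5.04 roll/pitch [ 3.1413e+00 -2.0000e-04] op 0.189 F [ 0.1  0.8 -2.2] t 19.9
```

View pics/w_c3.png

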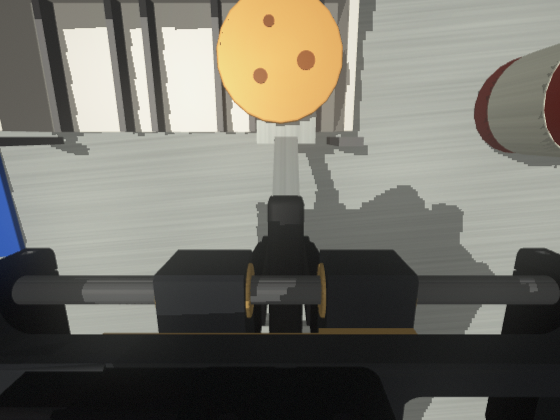

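The round sits above the right lane: ribs parallel to the blade, right wall at (350,60), clear of the round. I lower it and withdraw.

```bash
python3 -m pendant '[[[0,0,0,0.008,0],[0,0,0,0.02,0],[0,0,0,0.032,0],[0,0,0,0.042,0],[0,0,0,0.048,0],[0,0,0,0.053,0],[0,0,0,0.058,0],[0,0,0,0.0585,0]]]'
python3 carry.py w_c4.png
python3 -m pendant '[[[0,0,0,0,0],[0,-0.005,0,0,0],[0,-0.015,0,0,0],[0,-0.03,0,0,0],[0,-0.045,0,0,0],[0,-0.06,0,0,0],[0,-0.08,0,0,0],[0,-0.1,0,0,0]]]'
python3 -m pendant '[[[0,-0.005,0,-0.005,0],[0,-0.005,0,-0.02,0],[0,-0.005,0,-0.04,0],[0,-0.005,0,-0.06,0],[0,-0.005,0,-0.075,0],[0,-0.005,0,-0.085,0],[0,-0.005,0,-0.085,0],[0,-0.005,0,-0.085,0]]]'
cat > rc.py <<'E'
from fit import *
import sys
c=shot('top',sys.argv[1]); W=world(c); I=c['image'].astype(int); b,r=I[...,0],I[...,2]
o=(r-b>80)&(r>120)&(W[...,2]<60)&(W[...,0]>400)&(W[...,0]<620)
n,l,st,ce=cv2.connectedComponentsWithStats(o.astype(np.uint8))
y=np.radians(-5.05);ex=np.array([np.cos(y),np.sin(y)]);ey=np.array([-ex[1],ex[0]])
for k in range(1,n):
    if st[k,4]>150:
        P=W[l==k]; cc=np.array(cv2.minEnclosingCircle(P[:,:2].astype(np.float32))[0]); d=cc-[528.1,-286]; print('round',cc.round(1),'top z',np.median(P[:,2]).round(1),'case xy',(d@ex).round(1),(d@ey).round(1))
E
python3 rc.py top2.png
python3 -c "
from h import *; go(350,100,120,5.5)"
```

```text
t: 20.7
eef_pos: [398.8, -351.0, 35.7]
tcp_rot: [-3.141, 0.0, -0.088]
ft_force: [-0.8, 0.1, -1.8]
opening: 0.19
round tool ((113.05717468261719, -6.755043029785156), 38.59067153930664) z [6.8 8.  9.2]
blade z [21.4 22.6 23.7]
[ 398.75583013 -351.02951378   35.71113638] [-3.14142033e+00  2.45196700e-04 -8.79643541e-02] [-0.76647945  0.07400745 -1.83590115] 20.7
t: 21.55
eef_pos: [297.6, -342.0, 36.2]
tcp_rot: [3.141, -0.0, -0.088]
ft_force: [-0.2, 0.9, -2.3]
opening: 0.185
t: 22.35
eef_pos: [294.1, -341.8, 120.9]
tcp_rot: [3.142, -0.0, -0.088]
ft_force: [-0.6, -0.7, -1.7]
opening: 0.186
round [ 508.9 -355.8] top z 26.8 case xy -13.0 -71.2
round [511.7 213.8] top z 27.5 case xy -60.4 496.4
shift [ 0.0169 -0.4448  0.0009] turn -0.1841 | at [ 294.  -341.6  120.6] yaw -5.05 roll/pitch [-3.1411e+00  4.0000e-04] op 0.187 F [ 1.2  0.4 -0.9] t 22.4
```

The first round is in the case at (-13,-71), flat at the right height. Now the second; its approach is near the arm's minimum radius, so I test the reach.

```bash
python3 -m pendant '[[[0,0.02,-0.01,0,0],[0,0.05,-0.03,0,-0.02],[0,0.08,-0.06,0,-0.05],[0,0.1,-0.1,0,-0.08],[0,0.115,-0.145,0,-0.11],[0,0.125,-0.19,0,-0.14],[0,0.134,-0.23,0,-0.165],[0,0.134,-0.255,0,-0.184]]]'
python3 -m pendant '[[[0,0,-0.03,0,0],[0,0,-0.07,0,0],[0,0,-0.12,0,0],[0,-0.01,-0.17,0,0],[0,-0.03,-0.22,0,0],[0,-0.05,-0.265,0,0],[0,-0.068,-0.295,0,0],[0,-0.076,-0.3057,0,0]]]'
python3 -m pendant '[[[0,0,0,0.005,0],[0,0,0,0.02,0],[0,0,0,0.035,0],[0,0,0,0.035,0],[0,0,0,0.035,0],[0,0,0,0.035,0],[0,0,0,0.035,0],[0,0,0,0.035,0]]]'
cat > ck.py <<'E'
from h import *
e=np.radians(5.5);ex=np.array([np.cos(e),np.sin(e)]);ey=np.array([-ex[1],ex[0]])
s=env.state();p=np.array(s['eef_pos']); print('rack ex,ey',p[:2]@ex,p[:2]@ey,p[2],np.linalg.norm(p[:2]),s['tcp_rot'],s['joints'].round(3))
E
python3 ck.py
```

```text
t: 23.2
eef_pos: [450.5, -97.1, 120.2]
tcp_rot: [-3.141, 0.001, 0.099]
ft_force: [-0.1, -1.0, -2.4]
opening: 0.19
t: 24.0
eef_pos: [342.7, 199.3, 120.4]
tcp_rot: [3.141, 0.002, 0.099]
ft_force: [-0.4, -1.1, -2.0]
opening: 0.186
t: 24.8
eef_pos: [345.4, 197.4, 86.5]
tcp_rot: [-3.141, -0.001, 0.096]
ft_force: [-1.1, -0.2, -1.3]
opening: 0.186
rack ex,ey 362.6790388568745 163.35930414408006 86.46596828799005 397.77172784976096 [-3.14149358e+00 -7.54773120e-04  9.58695578e-02] [ 0.353  0.399  2.23  -0.     0.513  1.828]
```

```bash
python3 -m pendant '[[[0,-0.005,0,0,0],[0,-0.015,0,0,0],[0,-0.024,0,0,0],[0,-0.024,0,0.01,0],[0,-0.024,0,0.025,0],[0,-0.024,0,0.04,0],[0,-0.024,0,0.05,0],[0,-0.024,0,0.05,0]]]'
python3 -m pendant '[[[0,0,0,0,0],[0,0,0,0,0],[0,0,0,0,0],[0,0,0,0,0],[0,0,0,0,0],[0,0,0,0,0],[0,0,0,0,0],[0,0,0,0,0]]]'; python3 ck.py
```

```text
t: 25.6
eef_pos: [320.1, 194.8, 35.4]
tcp_rot: [3.141, 0.002, 0.096]
ft_force: [0.8, 0.3, -1.5]
opening: 0.188
t: 26.4
eef_pos: [321.3, 195.1, 36.1]
tcp_rot: [3.141, -0.0, 0.096]
ft_force: [-0.6, 0.1, -2.5]
opening: 0.184
rack ex,ey 338.47658988734935 163.38762613415585 36.09815650914741 375.84826496276867 [ 3.14148639e+00 -3.36054592e-06  9.59914204e-02] [ 0.37   0.5    2.321 -0.     0.321  1.845]
```

```bash
python3 -m pendant '[[[0,0.008,0,-0.0005,0],[0,0.02,0,-0.0005,0],[0,0.034,0,-0.0005,0],[0,0.048,0,-0.0005,0],[0,0.062,0,-0.0005,0],[0,0.074,0,-0.0005,0],[0,0.082,0,-0.0005,0],[0,0.0845,0,-0.0005,0]]]'
python3 -m pendant '[[[0,0,0,0,0],[0,0,0,-0.002,0],[0,0,0,-0.005,0],[0,0,0,-0.01,0],[0,0,0,-0.017,0],[0,0,0,-0.025,0],[0,0,0,-0.031,0],[0,0,0,-0.033,0]]]'
python3 carry.py w_d1.png; python3 ck.py
```

```text
t: 27.2
eef_pos: [406.3, 203.2, 36.5]
tcp_rot: [-3.142, -0.0, 0.096]
ft_force: [0.4, 0.1, -2.8]
opening: 0.188
t: 28.0
eef_pos: [405.6, 203.3, 70.5]
tcp_rot: [-3.141, -0.001, 0.096]
ft_force: [-0.7, 0.5, -2.0]
opening: 0.189
round tool ((108.23070526123047, 1.5236027240753174), 34.96563720703125) z [11.5 12.7 13.8]
blade z [21.4 22.6 23.7]
[405.6277515  203.27902682  70.49303545] [-3.14138481e+00 -1.27951503e-03  9.59354766e-02] [-0.74333077  0.45927209 -1.99418801] 28.0
rack ex,ey 423.2504954648185 163.48247891139727 70.4052628991467 453.7262421573496 [-3.14140318e+00 -1.29262661e-03  9.60240758e-02] [ 0.319  0.483  2.114 -0.     0.543  1.794]
```

The second round is on the blade at (108,1.5). The middle lane would put it within about 1 mm of the first round, so I use the +76 lane.

```bash
python3 -m pendant '[[[0,0,0.002,-0.004,0],[0,0,0.007,-0.011,0],[0,0,0.015,-0.02,0],[0,0,0.027,-0.03,0],[0,0,0.042,-0.04,0],[0,0,0.06,-0.049,0],[0,0,0.080,-0.056,0],[0,0,0.102,-0.06,0]]]'
python3 -m pendant '[[[0,0,0.0235,0,0.01],[0,0,0.048,0,0.03],[0,0,0.073,0,0.055],[0,0,0.098,0,0.08],[0,0,0.121,0,0.11],[0,0,0.142,0,0.14],[0,0,0.161,0,0.165],[0,0,0.178,0,0.184]]]'
python3 -m pendant '[[[0,0,0.014,0,0],[0,0,0.025,0,0],[0,0,0.033,0,0],[0,0,0.038,0,0],[0,0,0.04,0,0],[0,0,0.04,0,0],[0,0,0.04,0,0],[0,0,0.04,0,0]]]'
python3 carry.py w_d2.png; python3 -c "
from h import *; go(415.3,-199.7,95,-5.05)"
```

```text
t: 28.85
eef_pos: [415.3, 100.2, 130.8]
tcp_rot: [3.141, -0.001, 0.096]
ft_force: [0.4, 0.3, -2.5]
opening: 0.189
t: 29.65
eef_pos: [431.9, -77.3, 130.4]
tcp_rot: [3.141, -0.001, -0.09]
ft_force: [0.1, -0.2, -2.2]
opening: 0.189
t: 30.45
eef_pos: [428.7, -115.0, 129.6]
tcp_rot: [3.142, 0.0, -0.087]
ft_force: [-0.9, 0.3, -1.8]
opening: 0.189
round tool ((108.17144775390625, 1.4437752962112427), 34.746891021728516) z [11.5 12.7 13.8]
blade z [21.3 22.7 23.7]
[ 428.68578317 -114.99126923  129.6208847 ] [ 3.14156129e+00  8.64157609e-05 -8.73755660e-02] [-0.93647169  0.29443528 -1.83078606] 30.45
shift [-0.006   0.0855  0.0346] turn 0.0007 | at [ 428.7 -115.   129.6] yaw -5.01 roll/pitch [3.1415 0.    ] op 0.186 F [-0.4  0.2 -2.9] t 30.5
```

```bash
python3 -m pendant '[[[0,-0.001,0.005,0,0.001],[0,-0.003,0.017,0,0.001],[0,-0.005,0.032,0,0.001],[0,-0.006,0.049,0.00,0.001],[0,-0.006,0.066,0.005,0.001],[0,-0.006,0.078,0.012,0.001],[0,-0.006,0.084,0.022,0.001],[0,-0.006,0.0855,0.034,0.001]]]'
python3 -m pendant '[[[0,0,0,0.003,0],[0,0,0,0.003,0],[0,0,0,0.003,0],[0,0,0,0.003,0],[0,0,0,0.003,0],[0,0,0,0.003,0],[0,0,0,0.003,0],[0,0,0,0.003,0]]]'
python3 carry.py w_d3.png; python3 -c "
from h import *; go(415.3,-199.7,36,-5.05)"
```

```text
t: 31.3
eef_pos: [415.0, -200.8, 94.8]
tcp_rot: [3.141, -0.0, -0.09]
ft_force: [0.3, -0.8, -2.5]
opening: 0.185
t: 32.1
eef_pos: [415.2, -200.0, 92.7]
tcp_rot: [3.141, -0.0, -0.089]
ft_force: [-0.7, -0.6, -1.6]
opening: 0.188
round tool ((108.27911376953125, 1.338181972503662), 34.87815475463867) z [11.5 12.7 13.8]
blade z [21.4 22.6 23.8]
[ 415.22916171 -200.00177547   92.71255465] [ 3.14143718e+00 -2.15874918e-04 -8.89927373e-02] [-0.69328804 -0.57054903 -1.55230563] 32.1
shift [ 0.0001 -0.0003  0.0567] turn -0.0008 | at [ 415.2 -200.    92.7] yaw -5.1 roll/pitch [ 3.1414e+00 -1.0000e-04] op 0.189 F [ 0.7  0.2 -1.6] t 32.1
```

View pics/w_d3.png

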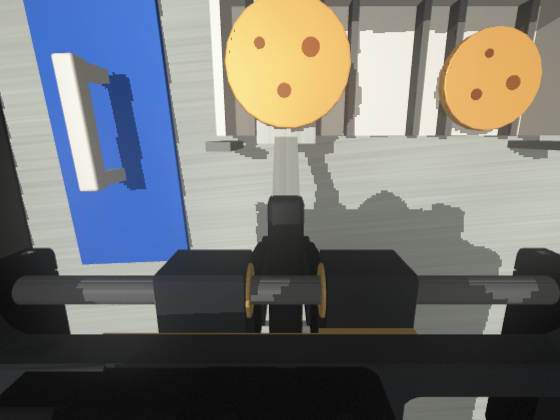

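The round is over the left lane with clearance to the wall at (220,60); the first round lies at (492,78). I lower it and withdraw.

```bash
python3 -m pendant '[[[0,0,0,0.008,0],[0,0,0,0.02,0],[0,0,0,0.032,0],[0,0,0,0.042,0],[0,0,0,0.048,0],[0,0,0,0.053,0],[0,0,0,0.0565,0],[0,0,0,0.0567,0]]]'
python3 -m pendant '[[[0,0,0,0,0],[0,-0.005,0,0,0],[0,-0.015,0,0,0],[0,-0.03,0,0,0],[0,-0.045,0,0,0],[0,-0.06,0,0,0],[0,-0.075,0,0,0],[0,-0.087,0,0,0]]]'
python3 -m pendant '[[[0,0,0,-0.005,0],[0,0,0,-0.02,0],[0,0,0,-0.04,0],[0,0,0,-0.06,0],[0,0,0,-0.075,0],[0,0,0,-0.085,0],[0,0,0,-0.085,0],[0,0,0,-0.085,0]]]'
python3 rc.py top3.png; python3 m.py
python3 -c "
from h import *; go(467,65,98,-7.7)"
```

```text
t: 32.95
eef_pos: [415.2, -200.0, 35.7]
tcp_rot: [3.142, 0.0, -0.089]
ft_force: [0.1, 0.8, -1.7]
opening: 0.187
t: 33.75
eef_pos: [327.1, -191.9, 36.1]
tcp_rot: [-3.142, 0.0, -0.089]
ft_force: [0.2, -0.3, -1.7]
opening: 0.187
t: 34.55
eef_pos: [328.7, -192.3, 121.0]
tcp_rot: [3.141, -0.001, -0.089]
ft_force: [-0.2, -0.5, -1.0]
opening: 0.186
round [ 522.5 -210.3] top z 27.4 case xy -12.2 74.9
round [ 509.4 -356.2] top z 27.0 case xy -12.5 -71.6
table z -0.5768512020074388
round0 0 [0. 0.] [0. 0.] 0.0 z nan
round1 0 [0. 0.] [0. 0.] 0.0 z nan
jars
jar 410 [534.  566.3] [62.9 60.3] 56.17 z [120.2 124.7 128.9]
jar 395 [755.  45.] [60.5 61.2] 64.26 z [119.7 124.5 129. ]
jar 404 [ 472.6 -546.4] [59.1 59.5] 69.44 z [119.9 123.7 127.9]
lid 2343 [502.9 -66. ] [ 97.2 234.5] 87.5 z [ 0.5  5.2 10. ]
lidbar 155 [501.7 -66. ] [14.1 89.7] 87.08 z [44.7 49.6 53.6]
mat 1938 [498.2  64.3] [ 75.3 233.9] 84.9 z [-2.6  2.3  6.7]
handle 0 [0. 0.] [0. 0.] 0.0 z nan
blade 349 [590.8  44.6] [ 66.4 124.6] 89.57 z [-6.  -0.3  4.7]
rack 473 [517.2 288.3] [101.1 230.7] 5.2 z [ 9.6 16.1 21.5]
case ledge 908 [ 504.  -284.1] [251.9 160.2] 85.02 z [64.3 70.1 99.6]
case 2443 [ 506.2 -299.3] [291.3 160.9] 86.71 z [14.7 30.9 96.8]
shift [ 0.1152 -0.2684  0.0226] turn 0.0454 | at [ 328.4 -192.1  120.5] yaw -5.1 roll/pitch [-3.1413e+00  5.0000e-04] op 0.187 F [-0.2  0.1 -1.7] t 34.6
  return np.nanmean(a, axis, out=out, keepdims=keepdims)
```

Both rounds are in the case at (-12,75) and (-12,-72); the jars and lid are unmoved. I put the spatula back, centred on its mat.

```bash
python3 -m pendant '[[[0,0.02,-0.01,0,0],[0,0.05,-0.03,0,0],[0,0.085,-0.06,0,0],[0,0.11,-0.1,0,0],[0,0.12,-0.145,0,0],[0,0.125,-0.19,0,0],[0,0.125,-0.235,0,0],[0,0.125,-0.265,0,0]]]'
python3 -m pendant '[[[0,0,-0.0053,0.01,0],[0,0,-0.0053,0.03,0],[0,0,-0.0053,0.05,0],[0,0,-0.0053,0.07,0],[0,0,-0.0053,0.08,0],[0,0,-0.0053,0.085,0],[0,0,-0.0053,0.085,0],[0,0,-0.0053,0.085,0]]]'
python3 -c "
from h import *; go(476.8,66.2,28,-5.1)"
```

```text
t: 35.45
eef_pos: [476.3, 63.2, 120.0]
tcp_rot: [3.142, 0.002, -0.088]
ft_force: [-0.4, -0.3, -2.3]
opening: 0.185
t: 36.25
eef_pos: [477.3, 65.7, 36.3]
tcp_rot: [3.142, -0.001, -0.089]
ft_force: [0.1, 0.7, -1.8]
opening: 0.186
shift [-0.0006 -0.0005  0.0083] turn -0.0002 | at [477.3  65.7  36.3] yaw -5.11 roll/pitch [ 3.1416e+00 -6.0000e-04] op 0.186 F [ 0.1  0.7 -1.8] t 36.2
```

```bash
python3 -m pendant '[[[0,0,0,0.004,0],[0,0,0,0.008,0],[0,0,0,0.0085,0],[0,0,0,0.0085,0],[0.6,0,0,0.0085,0],[0.6,0,0,0.0085,0],[0.6,0,0,0.0085,0],[0.6,0,0,0.0085,0]]]'
python3 -m pendant '[[[0.6,0,0,0,0],[0.6,0,0,0,0],[0.6,0,0,-0.02,0],[0.6,0,0,-0.05,0],[0.6,0,0,-0.09,0],[0.6,0,0,-0.13,0],[0.6,0,0,-0.16,0],[0.6,0,0,-0.16,0]]]'
python3 -m pendant '[[[0.6,0,0.02,0,0],[0.6,0,0.06,0,-0.01],[0.6,0,0.1,0,-0.03],[0.6,0,0.125,0,-0.043],[0.6,0,0.13,0,-0.043],[0.6,0,0.13,0,-0.043],[0.6,0,0.13,0,-0.043],[0.6,0,0.13,0,-0.043]]]'
cat > lid.py <<'E'
from fit import *
import sys
c=shot('wrist',sys.argv[1]); W=world(c); I=c['image'].astype(int);b,g,r=I[...,0],I[...,1],I[...,2]
v,u=np.mgrid[:420,:560]
m=(v<240)
L=m&(b-r>60)&(W[...,2]<12); rect(W[L],'lid')
B=m&(W[...,2]>44)&(W[...,2]<56)&(W[...,1]<-20)&(W[...,1]>-140)&(r>90); rect(W[B],'bar')
H=m&(W[...,2]>51)&(W[...,2]<60)&(W[...,1]>10); rect(W[H],'handle')
E
python3 lid.py w_l1.png;python3 m.py | grep -E 'blade|handle|lid|mat'; python3 -c "
from h import *; go(501.8,-66,24,-2.6)"
```

```text
t: 37.05
eef_pos: [477.1, 65.9, 27.4]
tcp_rot: [3.142, 0.0, -0.089]
ft_force: [-0.1, 0.8, -0.3]
opening: 0.465
t: 37.85
eef_pos: [478.5, 65.9, 191.0]
tcp_rot: [-3.141, -0.007, -0.089]
ft_force: [-0.1, 0.4, -0.1]
opening: 0.601
t: 38.65
eef_pos: [465.5, -62.6, 187.2]
tcp_rot: [-3.142, 0.0, -0.045]
ft_force: [0.3, -0.5, 0.2]
opening: 0.6
lid 15040 [516.8 -66.5] [ 98.9 208.6] 87.43 z [4.3 5.6 6.8]
bar 1222 [504.  -66.5] [13.8 88.8] 87.94 z [48.  49.5 50.7]
handle 1410 [476.2  65. ] [18.2 82.2] 85.05 z [52.3 54.2 55.5]
lid 884 [512.9 -66.9] [ 96.7 215.8] 88.03 z [ 0.5  5.4 10.2]
lidbar 3106 [474.2 -35.7] [107.1 145.1] 89.61 z [307.6 499.9 565.5]
mat 1173 [497.8  64.3] [ 75.3 232.6] 84.95 z [-2.3  2.2  6.9]
handle 645 [459.   39.6] [ 72.7 110.1] 85.33 z [ 50.6 306.  562.1]
blade 678 [590.9  44.6] [ 66.4 124.5] 89.55 z [-3.8  2.   8.8]
shift [0.0363 0.0016 0.1634] turn 0.0006 | at [465.6 -62.8 187.4] yaw -2.56 roll/pitch [3.1416e+00 1.0000e-04] op 0.6 F [-0.2 -0.2 -0. ] t 38.8
  return np.nanmean(a, axis, out=out, keepdims=keepdims)
```

View pics/w_l1.png

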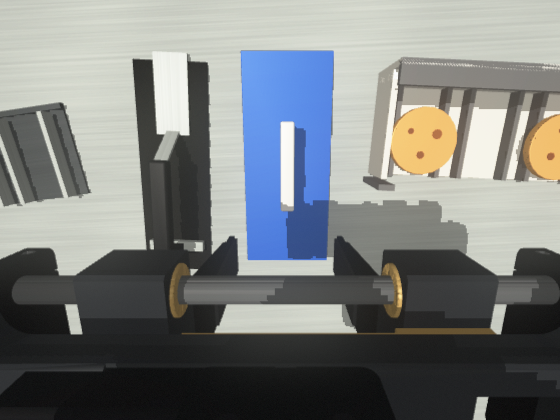

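The spatula lies on its mat; the bar is at (288,165), centred at (503,-66.3). I grasp the lid.

```bash
python3 -m pendant '[[[0.6,0.01,0.001,0.01,-0.003],[0.6,0.03,0.003,0.04,-0.003],[0.6,0.0373,0.003,0.08,-0.003],[0.6,0.0373,0.003,0.12,-0.003],[0.6,0.0373,0.003,0.15,-0.003],[0.6,0.0373,0.003,0.1634,-0.003],[0.6,0.0373,0.003,0.1634,-0.003],[0,0.0373,0.003,0.1634,-0.003]]]'
python3 -m pendant '[[[0,0,0,0,0],[0,0,0,0,0],[0,0,0,0,0],[0,0,0,0,0],[0,0,0,0,0],[0,0,0,0,0],[0,0,0,0,0],[0,0,0,0,0]]]'
python3 -m pendant '[[[0,0,0,0,0],[0,0,0,-0.005,0],[0,0,0,-0.02,0],[0,0,0,-0.04,0],[0,0,0,-0.065,0],[0,0,0,-0.09,0],[0,0,0,-0.11,0],[0,0,0,-0.12,0]]]'
python3 -c "
from h import *; go(509.2,-284.3,110,84.95)"
```

```text
t: 39.55
eef_pos: [503.0, -68.2, 23.8]
tcp_rot: [-3.142, 0.0, -0.043]
ft_force: [-0.1, 0.1, -0.0]
opening: 0.558
t: 40.35
eef_pos: [502.7, -68.3, 24.3]
tcp_rot: [3.141, -0.0, -0.043]
ft_force: [-1.4, 1.6, 6.1]
opening: 0.145
t: 41.15
eef_pos: [502.9, -68.4, 145.6]
tcp_rot: [3.141, -0.002, -0.043]
ft_force: [-0.2, -0.7, -2.9]
opening: 0.144
shift [0.0155 0.2154 0.0357] turn -1.5256 | at [502.9 -68.4 145.6] yaw -2.46 roll/pitch [ 3.141e+00 -1.700e-03] op 0.144 F [-0.2 -0.7 -2.9] t 41.1
```

```bash
python3 -m pendant '[[[0,0,0.005,0,-0.03],[0,0.002,0.02,0,-0.1],[0,0.005,0.04,0,-0.2],[0,0.007,0.06,0,-0.3],[0,0.009,0.085,0,-0.4],[0,0.011,0.11,0,-0.5],[0,0.013,0.14,0,-0.6],[0,0.0155,0.165,0,-0.7]]]'
python3 -c "
from h import *; go(509.2,-284.3,110,84.95)"
```

```text
t: 41.95
eef_pos: [510.6, -235.1, 143.3]
tcp_rot: [-3.141, 0.001, 0.661]
ft_force: [0.5, 0.5, -2.3]
opening: 0.143
shift [-0.0313  0.038   0.0333] turn -0.8218 | at [ 510.6 -235.1  143.3] yaw 37.87 roll/pitch [-3.1405e+00  6.0000e-04] op 0.143 F [ 0.5  0.5 -2.3] t 42.0
```

```bash
python3 -m pendant '[[[0,-0.01,0.012,0,-0.12],[0,-0.02,0.023,0,-0.24],[0,-0.027,0.031,0,-0.36],[0,-0.03,0.036,0,-0.48],[0,-0.0313,0.038,0,-0.6],[0,-0.0313,0.038,0,-0.7],[0,-0.0313,0.038,0,-0.78],[0,-0.0313,0.038,0,-0.8218]]]'
python3 -m pendant '[[[0,0,0,0.005,0],[0,0,0,0.015,0],[0,0,0,0.025,0],[0,0,0,0.03,0],[0,0,0,0.03,0],[0,0,0,0.03,0],[0,0,0,0.03,0],[0,0,0,0.03,0]]]'
cat > lc.py <<'E'
from fit import *
import sys
c=shot('scene',sys.argv[1]); d=shot('top',sys.argv[2])
y=np.radians(-5.05);ex=np.array([np.cos(y),np.sin(y)]);ey=np.array([-ex[1],ex[0]])
for n,k in (('top',d),('scene',c)):
    W=world(k); I=k['image'].astype(int); m=(I[...,0]-I[...,2]>60)&(W[...,1]<-100)&(W[...,1]>-450)&(W[...,0]<640)&(W[...,0]>380)
    P=W[m]; q=P[:,:2]-[528.1,-286]; X=q@ex;Y=q@ey; w=(X>-90)&(X<60)
    co=np.linalg.lstsq(np.c_[X[w],Y[w],np.ones(w.sum())],P[w,2],rcond=None)[0]
    print(n,w.sum(),'x',np.percentile(X[w],[1,99]).round(1),'y',np.percentile(Y[w],[1,99]).round(1),'z plane slope x,y, z0',co.round(3))
E
python3 lc.py s4.png t4.png
python3 -c "
from h import *; go(509.2,-284.3,88,84.95)"
```

```text
t: 42.75
eef_pos: [509.1, -282.9, 143.2]
tcp_rot: [-3.14, -0.001, 1.482]
ft_force: [-1.1, 0.3, -2.2]
opening: 0.146
t: 43.55
eef_pos: [509.6, -283.2, 114.4]
tcp_rot: [3.141, 0.0, 1.479]
ft_force: [-0.1, 0.7, -2.8]
opening: 0.149
top 1197 x [-66.8  37.2] y [ 13.1 118.2] z plane slope x,y, z0 [-1.0400e-01  3.9000e-02  8.8968e+01]
scene 1466 x [-65.9  30.6] y [-112.2  118.9] z plane slope x,y, z0 [4.6000e-02 1.6000e-02 9.6551e+01]
shift [-0.0012 -0.0003  0.0263] turn -0.0038 | at [ 509.6 -283.1  114.3] yaw 84.73 roll/pitch [3.1411e+00 4.0000e-04] op 0.145 F [ 0.4  0.7 -2.8] t 43.6
```

```bash
python3 -m pendant '[[[0,-0.001,0,0.005,-0.004],[0,-0.001,0,0.012,-0.004],[0,-0.001,0,0.019,-0.004],[0,-0.001,0,0.024,-0.004],[0,-0.001,0,0.026,-0.004],[0,-0.001,0,0.027,-0.004],[0,-0.001,0,0.028,-0.004],[0,-0.001,0,0.028,-0.004]]]'
python3 lc.py s5.png t5.png
python3 -c "
from h import *; go(509.2,-284.3,86,84.95)
import cv2; i=cv2.imread('pics/s5.png')[160:260,110:270]; cv2.imwrite('pics/s5c.png',cv2.resize(i,None,fx=4.5,fy=4.5,interpolation=2))"
```

```text
t: 44.45
eef_pos: [509.5, -284.1, 86.3]
tcp_rot: [3.141, 0.0, 1.483]
ft_force: [-0.9, -0.0, -1.4]
opening: 0.149
top 1132 x [-67.   34.1] y [ 13.7 116.9] z plane slope x,y, z0 [-5.5000e-02  1.3000e-02  6.4217e+01]
scene 1419 x [-65.8  29.9] y [-113.7  118.3] z plane slope x,y, z0 [3.2000e-02 1.4000e-02 6.8553e+01]
shift [-0.0002 -0.0002  0.0003] turn 0.0002 | at [ 509.5 -284.1   86.3] yaw 84.96 roll/pitch [3.1412e+00 3.0000e-04] op 0.145 F [-0.   1.1 -1.5] t 44.5
```

View pics/s5c.png

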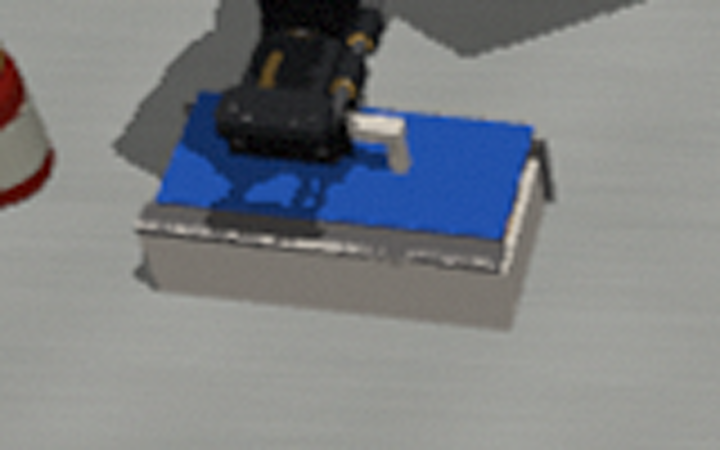

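The lid is over the stops just ahead of the ledge, and the stops carry part of its weight (1.4 of 2.8 N). I release it so the back edge drops onto the wall tops, then look.

```bash
python3 -m pendant '[[[0.05,0,0,0,0],[0.15,0,0,0,0],[0.2,0,0,0,0],[0.35,0,0,0,0],[0.35,0,0,0,0],[0.35,0,0,0,0],[0.35,0,0,0,0],[0.35,0,0,0,0]]]'
python3 lc.py s6.png t6.png; python3 - <<'E'
from h import *
i=cv2.imread('pics/s6.png')[150:260,100:280]; cv2.imwrite('pics/s6c.png',cv2.resize(i,None,fx=4.3,fy=4.3,interpolation=2))
c=shot('wrist','w_l2.png'); W=world(c); I=c['image'].astype(int); y=np.radians(-5.05);ex=np.array([np.cos(y),np.sin(y)]);ey=np.array([-ex[1],ex[0]])
m=(I[...,0]-I[...,2]>60)&(W[...,1]<-100); P=W[m]; q=P[:,:2]-[528.1,-286]; X=q@ex;Y=q@ey
co=np.linalg.lstsq(np.c_[X,Y,np.ones(len(X))],P[:,2],rcond=None)[0]; print(len(X),'x',np.percentile(X,[1,99]),'y',np.percentile(Y,[1,99]),'plane',co)
go(509.2,-284.3,86,84.95)
E
```

```text
t: 45.35
eef_pos: [509.4, -284.1, 86.0]
tcp_rot: [3.142, 0.0, 1.483]
ft_force: [-0.6, 0.3, -0.5]
opening: 0.354
top 1088 x [-71.2  27.9] y [ 14.4 116.9] z plane slope x,y, z0 [-1.9600e-01  1.3000e-02  5.5905e+01]
scene 1499 x [-70.7  23.3] y [-114.   118.5] z plane slope x,y, z0 [-1.2500e-01  1.3000e-02  6.0324e+01]
31069 x [-70.02630901  24.34815413] y [-64.19119327 116.8735204 ] plane [-1.49604874e-01 -1.55995733e-03  5.95014533e+01]
shift [-0.0002 -0.0001  0.    ] turn 0.0001 | at [ 509.3 -284.1   86. ] yaw 84.96 roll/pitch [-3.1416  0.    ] op 0.351 F [-0.5  0.4 -0.3] t 45.5
```

View pics/s6c.png

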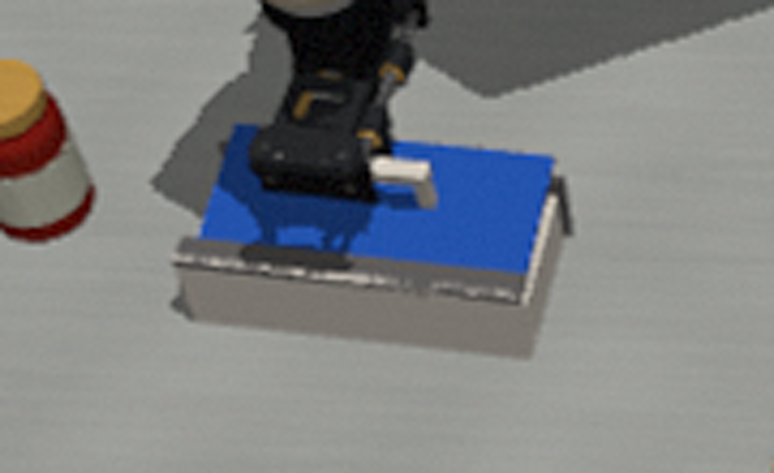

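As planned: the lid is tilted (slope -0.15), with its front on the stops and its back edge down on the walls at x≈26. I push the bar rearwards with the open front finger.

```bash
cat > lw.py <<'E'
from h import *
import sys
c=shot('wrist',sys.argv[1]); W=world(c); I=c['image'].astype(int); y=np.radians(-5.05);ex=np.array([np.cos(y),np.sin(y)]);ey=np.array([-ex[1],ex[0]])
m=(I[...,0]-I[...,2]>60)&(W[...,1]<-100)&(W[...,2]>40); P=W[m]; q=P[:,:2]-[528.1,-286]; X=q@ex;Y=q@ey
co=np.linalg.lstsq(np.c_[X,Y,np.ones(len(X))],P[:,2],rcond=None)[0]; print(len(X),'x',np.percentile(X,[.5,99.5]).round(1),'y',np.percentile(Y,[.5,99.5]).round(1),'plane',co.round(4))
go(509.2,-284.3,86,84.95)
E
python3 -m pendant '[[[0.35,0,0.005,0,0],[0.35,0,0.01,0,0],[0.35,0,0.014,0,0],[0.35,0,0.017,0,0],[0.35,0,0.02,0,0],[0.35,0,0.022,0,0],[0.35,0,0.024,0,0],[0.35,0,0.026,0,0]]]'
python3 lw.py w_l3.png
```

```text
t: 46.3
eef_pos: [535.3, -286.3, 86.0]
tcp_rot: [-3.142, 0.0, 1.483]
ft_force: [-1.5, 0.1, -0.5]
opening: 0.351
29231 x [-53.4  35.8] y [-68.9 117.4] plane [-1.23000e-01 -2.30000e-03  6.10524e+01]
shift [-0.0002 -0.0266  0.0001] turn 0.0001 | at [ 535.7 -286.5   86.1] yaw 84.95 roll/pitch [3.1412e+00 2.0000e-04] op 0.346 F [-0.6  0.2 -0.4] t 46.4
```

The lid is hooked under the ledge with its front edge almost off the stops. I give it a few millimetres more.

```bash
python3 -m pendant '[[[0.35,0,0.002,0,0],[0.35,0,0.003,0,0],[0.35,0,0.004,0,0],[0.35,0,0.005,0,0],[0.35,0,0.006,0,0],[0.35,0,0.006,0,0],[0.35,0,0.006,0,0],[0.35,0,0.006,0,0]]]'
python3 lw.py w_l4.png
```

```text
t: 47.15
eef_pos: [537.9, -286.5, 86.6]
tcp_rot: [-3.135, -0.001, 1.483]
ft_force: [-20.8, -0.6, 16.0]
opening: 0.354
28715 x [-51.9  35.7] y [-68.8 117.3] plane [-1.42100e-01 -1.80000e-03  6.16248e+01]
shift [-0.0003 -0.0288  0.0008] turn 0.0008 | at [ 537.9 -286.5   86.6] yaw 84.99 roll/pitch [-3.1346e+00 -1.3000e-03] op 0.351 F [-21.9  -1.   16.1] t 47.2
```

The push stalled at 21 N: the back edge has caught the step's front edge (x≈44) and the lid is being tipped up. Its front edge already reads just past the stops' inner face, so I relieve the finger and see if it drops.

```bash
python3 -m pendant '[[[0.35,0,-0.002,0,0],[0.35,0,-0.005,0,0],[0.35,0,-0.008,0,0],[0.35,0,-0.012,0,0],[0.35,0,-0.012,0,0],[0.35,0,-0.012,0,0],[0.35,0,-0.012,0,0],[0.35,0,-0.012,0,0]]]'
python3 lw.py w_l5.png
```

```text
t: 48.0
eef_pos: [529.5, -285.9, 86.0]
tcp_rot: [3.141, 0.0, 1.483]
ft_force: [0.1, -0.9, -0.5]
opening: 0.347
27816 x [-53.6  36.3] y [-71.8 117.4] plane [ 1.80000e-03 -1.10000e-03  5.57244e+01]
shift [-0.0003 -0.0203  0.    ] turn 0.0003 | at [ 529.4 -285.8   86. ] yaw 84.96 roll/pitch [3.1414e+00 2.0000e-04] op 0.352 F [ 0.1 -0.  -0.4] t 48.0
```

The lid dropped flat: slope 0.002, top z 55.7, front edge x=-53.6, behind the stops. I retreat and make the final checks.

```bash
python3 -m pendant '[[[0.35,0,0.003,0,0],[0.35,0,0.003,-0.01,0],[0.35,0,0.003,-0.03,0],[0.35,0,0.003,-0.06,0],[0.35,0,0.003,-0.09,0],[0.35,0,0.003,-0.12,0],[0.35,0,0.003,-0.15,0],[0.35,0,0.003,-0.15,0]]]'
python3 -m pendant '[[[0.35,-0.02,-0.03,0,0],[0.35,-0.05,-0.06,0,0],[0.35,-0.08,-0.09,0,0],[0.35,-0.1,-0.12,0,0],[0.35,-0.12,-0.13,0,0],[0.35,-0.12,-0.13,0,0],[0.35,-0.12,-0.13,0,0],[0.35,-0.12,-0.13,0,0]]]'
python3 lc.py s7.png t7.png; python3 m.py | grep -E 'jar|mat|handle|blade'; python3 -c "
import cv2; i=cv2.imread('pics/s7.png')[140:270,80:420]; cv2.imwrite('pics/s7c.png',cv2.resize(i,None,fx=2.3,fy=2.3,interpolation=2))"
```

```text
t: 48.85
eef_pos: [533.5, -286.8, 240.9]
tcp_rot: [3.135, 0.004, 1.483]
ft_force: [1.0, -0.5, 0.2]
opening: 0.355
t: 49.65
eef_pos: [392.8, -393.5, 235.9]
tcp_rot: [-3.142, -0.0, 1.483]
ft_force: [0.2, 0.9, 0.0]
opening: 0.35
top 2283 x [-53.7  33.5] y [-113.4  115.1] z plane slope x,y, z0 [ 2.0000e-03 -1.0000e-03  5.5136e+01]
scene 1255 x [-54.1  24. ] y [-113.2  117.1] z plane slope x,y, z0 [1.1000e-02 2.0000e-03 5.6884e+01]
jars
jar 408 [534.  566.8] [62.2 60.6] 59.94 z [120.1 124.6 129. ]
jar 400 [754.8  45.2] [61.1 61.4] 63.18 z [120.3 124.3 128.4]
jar 246 [ 482.  -547.8] [43.5 56.5] 12.6 z [119.6 123.8 128.1]
mat 1193 [498.1  64.3] [ 75.3 232.8] 85.08 z [-2.3  2.3  7. ]
handle 243 [462.6  66.3] [ 17.9 112.8] 84.91 z [48.4 54.  58.7]
blade 673 [591.   44.6] [ 66.5 125. ] 89.61 z [-4.2  2.2  8.6]
  return np.nanmean(a, axis, out=out, keepdims=keepdims)
```

View pics/s7c.png

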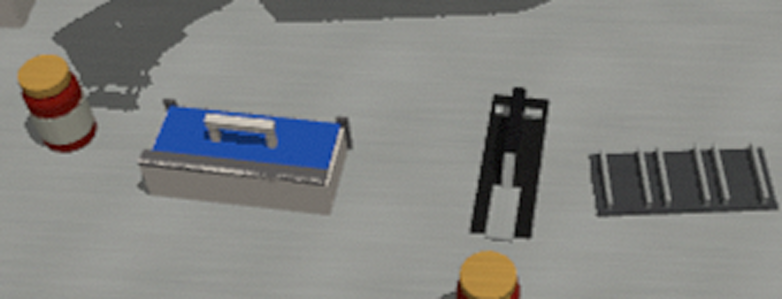

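The lid lies flat behind the stops, the spatula is on its mat, the rack is empty and the jars stand upright. I hand the job in.

```bash
python3 -c "
from cell import env; print(env.job_done())"
```

```text
the job is handed in; nothing more can be done
None
```

I moved both corn rounds (only two were present) from the rack to the case with the spatula. Then I put the spatula back on its mat and closed the lid. The job was handed in at about t = 50 s.

**How it went**
- **Spatula grasp:** the first grasp slipped 19 mm because the fingers were still closing when I lifted. I set it down and regrasped it properly before touching any round.
- **Lid:** I laid it with its front edge on the stops and its back edge on the walls, then pushed it under the ledge. The push stalled once at about 21 N, when the back edge seemed to catch on the step. When I backed the finger off, the lid dropped flat.

**Last checks**
- **Rounds:** at case x/y of about (-12, 75) and (-12, -72) mm, tops at about 27 mm. I measured this before the lid went on; they could not be seen afterwards.
- **Lid:** slope about 0.002, underside about 49.5 mm against the 50 mm seat, front edge at x ≈ -53.7 mm, just behind the stops at -54. That puts its centre at x ≈ -4.7 mm, inside the -9 to 5 mm limit.
- **Spatula:** handle centred and upright on the mat where I left it. The blade reading from the top camera was not reliable, so I judged the blade by eye.
- **Jars:** two read within about 1 mm of their start. For the third, the arm was partly in the camera's way, so its final reading (about 8 mm off) can't be relied on. Earlier it was within about 1 mm, and it looked upright at the end.

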